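Pack finished reagent vials into the latched carrying case

ROBOT

A 6-joint arm with a two-finger parallel gripper is mounted at the origin on a cart in front of the work surface, level with it; the furniture and walls round the work are solid. World frame = base frame: x ahead of the robot, y to its left, z up, the work surface at z = 0. Lengths are in m, angles in degrees, forces in N, time in s.
With the tool pointing down it reaches from about 0.375 to 0.9 m from the base axis. Payload 3.1 kg.
Tool frame: the origin (TCP) lies on the centre line of the jaws, within the pads' length; the fingertips stand 25 mm ahead of it and the grasp point (between the pads) lies 6 mm ahead of it; z points along the fingers, y is the line along which they close (so a half turn about z gives the same grasp; the last joint's range is limited). The gripper opens to 87 mm and grips with 3 to 60 N. Pads are 19 mm wide; open, the fingers measure 117 mm over their backs; the gripper's body (75 mm by 190 mm) begins 51 mm behind the grasp point.
Start: joints at [62.596, 30.224, 82.088, -0, 67.689, -10.227], TCP at [0.185, 0.597, 0.248] pointing down, gripper open.
Joint ranges: [-176.69, 176.69], [-43.24, 126.21], [12.49, 139.97], [-82, 262], [0, 151.66], [-163.58, 163.58]. Speed limits (degrees/s): [159.86, 159.86, 180, 180, 180, 180].

INTERFACE

Orientations are given as a 3x3 rotation matrix whose columns are the frame's x, y, z axes.
In Python, from rig import * gives the robot as it stands.
- The arm moves only by the tool step_arm, never from a script. Its argument "steps" is a list of rows, each a list of 7 numbers: the shift along the tool's x, y, z normalised to -1 to 1, where 1 is 0.3 m, then the turn, a rotation vector about the tool's x, y, z normalised to -1 to 1, where 1 is 45 degrees, then the gripper's target within -1 to 1 (shut at 1, half-way at 0, fully open at -1). A call has 1 to 8 rows; each row is the pose to reach, as a shift and turn from the pose commanded when the call began, along the tool's axes at that moment; what a row does not reach only later rows make up. A row lasts 1/12 s, in which the tool goes at most 41.7 mm and 7.16 degrees, less where a joint would pass 70% of its speed; a pose out of reach is approached as far as the arm can. A call with a number of a shift or a turn outside -1 to 1 is refused whole. A call with a gripper value outside its range is refused whole. The fingers move at their own pace and stop on an object; the grip force is fixed at half the most. Time passes only in rows, so rows that repeat a pose let the fingers close. It gives the time, the measured TCP pose, the force, the opening and the grip force at its end, in the units of the state.
- read_state(): the state, without advancing time (a new reading comes with each control period).
- capture(name): name is "scene" or "top"; returns a dict with "image" (480x640x3 uint8, red, green, blue), "vertical_fov" (degrees; the focal length in pixels is half the picture's height over the tangent of half this angle, whatever the lens; pixels are square), "cx", "cy" (the principal point, pixels), "k1" (the pictures are not rectified: a ray, as slopes to the right and down, at radius r is drawn at 1 + k1 r^2 times it, then the intrinsics apply), "world_from_camera" (4x4, takes a point from camera to world coordinates). Camera axes: x right, y down, z forward; pixel columns grow to the right and rows downward; lengths in m; the calibration is good to about 2 mm. A picture is of the moment at which its call begins. There is no depth.
- hand_in(): hands the job in; it is judged then, once.
The state is a dict: "time_s": time; "joint_positions": joint angles; "qvel": joint speeds; "tau": joint torques, N m; "position": TCP position; "tcp_rot": TCP orientation; "force": force on the tool from outside, world axes, zero at the start; "moment": the same for the moment, N m; "opening": opening from 0.0 (shut) to 1.0 (fully open); "grasp_force": force on a finger pad.
Only numpy, scipy, OpenCV 4.12 (cv2) and the standard library are available. Lean on these libraries where they do the work, as an engineer would, in place of code of your own. Each camera call takes 0.05 s, during which the arm holds its last target. There are 200 camera calls.

TASK

Pack the finished vials away: lift the loose cover off the labeller's catch tray and lay it flat on the bench, open the carrying case by pulling the recessed paddle in its lid to trip the latch while you raise the lid well up, and move every vial from the tray into the case. Then press the lid shut until it latches and put the cover squarely back on the tray. Leave the timer, the calculator and the stapler where they are.

Things in the scene. Friction and masses are not known exactly. Their poses are not given: they have to be found in the camera images.
- case_floor (a point): Centre of the inner floor (5 mm above the bench) of the fixed grey plastic case, 170 (x) x 210 (y) mm, 122 high when shut. -x is its front, roughly facing the robot; lid hinged at +x. Walls 5 mm, rim 80 mm above the bench. Empty but for a catch plate 40 mm wide (y) that sticks 28 mm in from the middle of the front wall, 51 to 83 mm above the inner floor.
- lid_hinge (a point): Middle of the lid's hinge line: 85 mm behind the case's centre (its +x), 80 mm above the bench. It is on the lid and turns with it: y along the hinge line (the case's y), -x along the lid's lower rim to its front, z the lid's outward normal (up when shut).
- lid_front (a point): Middle of the lid's lower front rim, 170 mm from the hinge line, on the lid: a hollow shell, open below, 42 mm high, as wide as the case. In its top is an open dish, 45 to 150 mm in front of the hinge line, 112 mm wide (y), 36 mm deep, which holds the paddle; beside it the top is flat, 45 mm wide. In mid-width, 145 mm from the hinge, the latch hook sticks 32 mm out below the rim.
- lid (a joint): Lid angle, rad: 0 shut and latched, grows as the front rises, 1.57 upright, stop 1.7. Friction hinge: the lid (0.3 kg, 2 to 6 N at its front edge) stays where it is left. From 0 it rises only with the paddle pulled; once up, push it anywhere. On shutting, it meets the spring latch at about 0.2; pressing its front on down with 6 to 10 N snaps it in at 0.
- paddle_grip (a point): Centre of the thick free end of the steel paddle in the lid's dish: 40 mm wide (y), 16 long (x), 18 thick; top 1 mm below the lid's top; free space 35 mm each side and behind, 17 below. With lid shut 94 mm in front of the hinge line, 112 mm above the bench. Pull it up: it pivots on an axis along y that lies 49 mm nearer the front.
- paddle (a joint): Paddle angle, rad: 0 at rest, grows as its free end is pulled up, stop 0.55; the latch is free above about 0.15. Fully pulled it takes about 5 N at the free end; pulling on then raises the lid. It springs back when let go.
- tray_top (a point): Centre of the rim plane (80 mm above the bench) of the fixed aluminium catch tray: 168 (x) x 104 (y) mm outside, walls 4 mm, inner floor 4 mm above the bench. +x points away from the robot to the labeller's low white housing directly behind the tray (70 mm deep, 140 wide, 70 high).
- cover_handle (a point): Grip centre of the loose flat white cover, 0.12 kg: a plate 180 (x) x 116 (y) x 5 mm with an upright grip bar 70 mm long (x), 16 thick (y), rising to 38 mm above the underside. This point is in the middle, 23 mm above the underside. At the start the cover rests loosely on the tray's rim, centred, its x along the tray's.
- vial_0_mid (a point): Centre (half-way up) of a reagent vial with screw cap, 33 mm diameter, 70 mm high (body 60, above it the cap, 26 diameter), 0.06 kg; z runs along the vial to the cap. Caps differ but all vials are alike for this job. At the start it stands in the tray, in one of four places 72 mm apart along the tray's x, 46 mm along its y. May be absent.
- vial_1_mid (a point): Centre (half-way up) of a reagent vial with screw cap, 33 mm diameter, 70 mm high (body 60, above it the cap, 26 diameter), 0.06 kg; z runs along the vial to the cap. Caps differ but all vials are alike for this job. At the start it stands in the tray, in one of four places 72 mm apart along the tray's x, 46 mm along its y. May be absent.
- vial_2_mid (a point): Centre (half-way up) of a reagent vial with screw cap, 33 mm diameter, 70 mm high (body 60, above it the cap, 26 diameter), 0.06 kg; z runs along the vial to the cap. Caps differ but all vials are alike for this job. At the start it stands in the tray, in one of four places 72 mm apart along the tray's x, 46 mm along its y. May be absent.
- vial_3_mid (a point): Centre (half-way up) of a reagent vial with screw cap, 33 mm diameter, 70 mm high (body 60, above it the cap, 26 diameter), 0.06 kg; z runs along the vial to the cap. Caps differ but all vials are alike for this job. At the start it stands in the tray, in one of four places 72 mm apart along the tray's x, 46 mm along its y. May be absent.
- timer: Bench timer, 64 x 64 x 18 mm, lying flat behind the work; origin under its centre. Not to be disturbed.
- calculator: Desk calculator, 122 x 76 x 14 mm, lying flat behind the work; origin under its centre. Not to be disturbed.
- stapler: Small black stapler, 34 x 117 x 35 mm, behind the work; origin under its centre. Not to be disturbed.

How it is judged:
By the outcome, as a careful person would: the job done as asked, in the order asked, and still so for the second after the job is handed in, with the robot touching nothing.
Of vial_0, vial_1, vial_2, vial_3 only 2 to 4 are there at a start; the rules pass over those that are not, and their reading is None.
At some moment in a run one of cover may be knocked a few centimetres aside while the robot is not near it.
Once in a run the grip may slacken for a moment while it holds something.
It also fails if it takes over 210 s, if anything falls off the work surface, if the arm or the gripper's body presses on something with over 40 N, if the wrist force passes 120 N, or if a joint passes its speed limit or range.

## Working session

There is one attempt and no reset: what is moved stays moved. The work goes in short steps, Python scripts to look and compute and a tool call to move; the robot and the scene stay as the last step left them, time stands still between calls to the robot, and variables do not carry over. Pictures are saved under pics/ and viewed, at most 14 in all, crops included, and the job is handed in when it is done.

Besides the shell and the picture viewer there is one more tool, called after ">>>" by a JSON object that holds its "api" and its "payload". step_arm: Moves the arm, as the interface text tells. Scaled input: -1 to 1 covers 0.3 m each way for a shift and 45 degrees each way for a turn. Its arguments: {"type":"object","properties":{"steps":{"type":"array"}},"required":["steps"]}

```bash
mkdir -p pics; ls
python3 - <<'E'
from rig import *
import cv2
s=read_state(); print(s)
for n in("scene","top"):
    c=capture(n); cv2.imwrite(f"pics/{n}0.png",c["image"][:,:,::-1])
    print({k:v for k,v in c.items() if k!="image"})
E
```

```text
pics
{'time_s': 0.0, 'joint_positions': array([ 6.25964420e+01,  3.02792422e+01,  8.21581682e+01, -7.18165723e-04,
        6.76877700e+01, -1.02272459e+01]), 'qvel': array([-0.00073652, -0.02964564,  0.0329414 ,  0.01389381, -0.00976753,
        0.01719827]), 'tau': array([ 4.27174145e-04, -4.40038848e+01, -1.76591957e+01,  6.34618755e-02,
        5.82816044e-02, -1.77413253e-04]), 'position': array([0.18422246, 0.59651077, 0.24655872]), 'tcp_rot': array([[-9.55401757e-01,  2.95307453e-01, -9.95274025e-04],
       [ 2.95308891e-01,  9.55399851e-01, -1.94498094e-03],
       [ 3.76517287e-04, -2.15215148e-03, -9.99997613e-01]]), 'force': array([-0.54481664, -0.77511534,  0.27440238]), 'moment': array([-0.0390129 , -0.04093257,  0.02140138]), 'grasp_force': 0.0, 'opening': 1.0001102403642852}
{'vertical_fov': 49.23209224421247, 'cx': 315.1663999552875, 'cy': 240.3068127486151, 'k1': -0.038563582665720554, 'world_from_camera': array([[ 0.73191439, -0.30728629,  0.60817469, -0.07982705],
       [-0.68136682, -0.32171   ,  0.65745108, -0.68024726],
       [-0.00636983, -0.89558797, -0.44483887,  0.547672  ],
       [ 0.        ,  0.        ,  0.        ,  1.        ]])}
{'vertical_fov': 48.023481503105614, 'cx': 329.98429396002825, 'cy': 238.7622110510149, 'k1': 0.0067242897501720465, 'world_from_camera': array([[-0.02419153, -0.99539684,  0.0927357 ,  0.45840373],
       [-0.99968126,  0.0234165 , -0.00943651,  0.00190088],
       [ 0.00722153, -0.09293442, -0.99564604,  1.19496736],
       [ 0.        ,  0.        ,  0.        ,  1.        ]])}
```

View pics/top0.png

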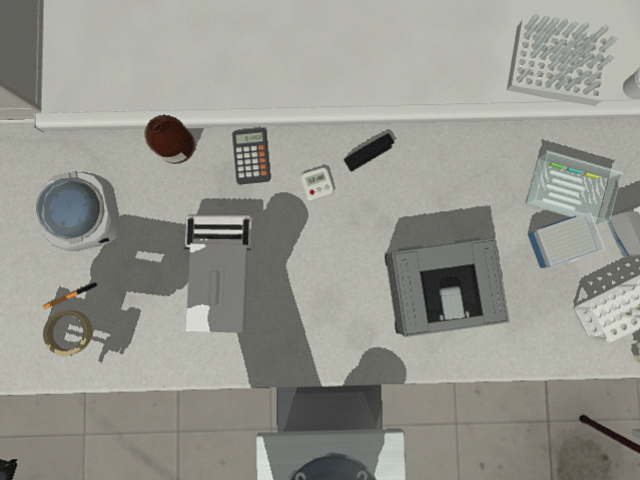

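View pics/scene0.png

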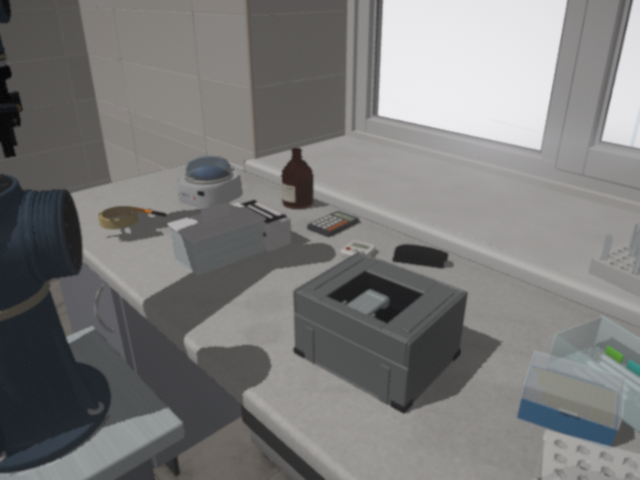

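The top view shows the cover at about (186–243, 248–332) and the case at about (386–508, 240–333) with its paddle near (453, 300). The tray is about square to the world axes and the case is yawed by a few degrees. I'll zoom in to get exact corners.

```bash
cat > h.py <<'E'
from rig import *
import cv2, numpy as np
def K(c):
    f=240/np.tan(np.radians(c["vertical_fov"]/2)); return np.array([[f,0,c["cx"]],[0,f,c["cy"]],[0,0,1.]])
def cast(c,px,z):
    "pixels -> world points on plane z"
    n=cv2.undistortPoints(np.float64(px).reshape(-1,1,2),K(c),np.array([c["k1"],0,0,0.])).reshape(-1,2)
    T=c["world_from_camera"]; d=np.c_[n,np.ones(len(n))]@T[:3,:3].T; o=T[:3,3]
    return o+d*((z-o[2])/d[:,2])[:,None]
def proj(c,P):
    T=np.linalg.inv(c["world_from_camera"]); 
    return cv2.projectPoints(np.float64(P).reshape(-1,3),cv2.Rodrigues(T[:3,:3])[0],T[:3,3],K(c),np.array([c["k1"],0,0,0.]))[0].reshape(-1,2)
def zoom(c,x0,y0,x1,y1,s,name,marks=()):
    im=cv2.resize(c["image"][y0:y1,x0:x1,::-1],None,fx=s,fy=s,interpolation=cv2.INTER_CUBIC)
    for m in marks: cv2.circle(im,(int((m[0]-x0+.5)*s),int((m[1]-y0+.5)*s)),3,(0,0,255),1)
    cv2.imwrite(name,im)
def rel(P):
    "world point -> normalised shift along tool axes"
    s=read_state(); return (s["tcp_rot"].T@(np.array(P)-s["position"]))/0.3
E
python3 - <<'E'
from h import *
c=capture("top")
im=c["image"]
import numpy as np
a=im[215:340,180:255]; b=im[230:345,380:515]
A=cv2.resize(a,None,fx=4,fy=4,interpolation=cv2.INTER_CUBIC); B=cv2.resize(b,None,fx=3.6,fy=3.6,interpolation=cv2.INTER_CUBIC)
o=np.zeros((500,800,3),np.uint8); o[:500,:300]=A; o[:414,310:796]=B
cv2.imwrite("pics/z1.png",o[:,:,::-1])
print(cast(c,[[215,288]],.085),cast(c,[[453,300]],.12))
E
```

```text
[[0.46608354 0.22924658 0.085     ]] [[ 0.43071076 -0.24950445  0.12      ]]
```

View pics/z1.png

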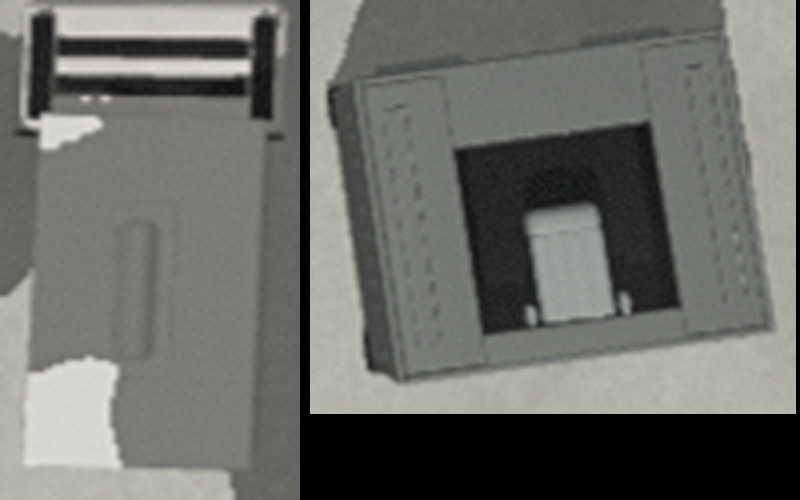

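Run:
```python
from h import *
c=capture("top")
a=lambda p:np.array(p)/4.+[180,215]-.4
b=lambda p:(np.array(p)-[310,0])/3.6+[380,230]-.4
def rep(n,P):
    # order TL TR BR BL
    m=P.mean(0); ex=(P[0]+P[1]-P[2]-P[3]); ey=(P[0]+P[3]-P[1]-P[2])
    print(n,m.round(4),"lens",np.linalg.norm(ex)/2,np.linalg.norm(ey)/2,"yaw",np.degrees(np.arctan2(ex[1],ex[0])),np.degrees(np.arctan2(-ey[0],ey[1])))
rep("cover",cast(c,a([[38,113],[268,120],[250,468],[24,466]]),.085))
rep("bar",cast(c,a([[117,222],[159,222],[152,358],[113,358]]),.116))
rep("lid",cast(c,b([[355,84],[722,36],[772,330],[402,381]]),.122))
rep("dish",cast(c,b([[455,150],[650,123],[680,306],[484,335]]),.122))
rep("paddle end",cast(c,b([[525,212],[600,204],[604,226],[529,236]]),.120))
s=read_state();print(s["time_s"])
for n,col,z in [("housing",[[23,3],[287,5],[281,135],[18,132]],.07)]: rep(n,cast(c,a(col),z))
```

```text
cover [0.4677 0.2274 0.085 ] lens 0.17877033752851462 0.11657282443801695 yaw -2.8647383777207738 -2.536352673125197
bar [0.4678 0.226  0.116 ] lens 0.06742777903403148 0.02011721694291124 yaw -2.5429416657123634 -1.3988951124381537
lid [ 0.4565 -0.2439  0.122 ] lens 0.16400319214407538 0.2058539060466363 yaw 6.810058835581014 6.21919461903886
dish [ 0.4447 -0.2458  0.122 ] lens 0.10186421465877257 0.10925984884834393 yaw 6.590189495678926 6.70302730278254
paddle end [ 0.4495 -0.245   0.12  ] lens 0.012793121080280941 0.041868154607316896 yaw 7.364293652094071 5.4153703770043276
0.2
housing [0.5835 0.2262 0.07  ] lens 0.0682523044603088 0.13781535999184563 yaw -2.696662287499682 -1.8870514632443525
```

```bash
cat >> h.py <<'E'
from scipy.spatial.transform import Rotation as Rn
def Rdown(yawy,tilt=0):
    "tool down, tool y axis at yawy deg in world; tilt deg about tool y"
    a=np.radians(yawy); y=np.array([np.cos(a),np.sin(a),0]); z=np.array([0,0,-1.]); 
    return np.c_[np.cross(y,z),y,z]@Rn.from_euler("y",tilt,degrees=True).as_matrix()
def chain(*poses):
    "poses: (P,R) list; prints normalised shift+turn for each, starting at measured pose"
    s=read_state(); p,R=s["position"],s["tcp_rot"]
    print("now",p.round(4),"yawy %.1f"%np.degrees(np.arctan2(R[1,1],R[0,1])),"J",s["joint_positions"].round(0),"open",round(s["opening"]*87,1),"F",s["force"].round(1),"grip",round(s["grasp_force"],1),"t",s["time_s"])
    for P,Q in poses:
        P=np.array(P); print((R.T@(P-p)/.3).round(3),(Rn.from_matrix(R.T@Q).as_rotvec(degrees=True)/45).round(3)); p,R=P,Q
COV=np.array([.4677,.2268]); CY=-2.6      # cover / tray centre, yaw
CAS=np.array([.4568,-.2441]); KY=6.5      # case
def loc(o,yaw,x,y):
    a=np.radians(yaw); return o+[x*np.cos(a)-y*np.sin(a),x*np.sin(a)+y*np.cos(a)]
E
python3 - <<'E'
from h import *
Q=Rdown(90+CY)
chain(((.326,.41,.247),Q),((*COV,.20),Q),((*COV,.114),Q),((*COV,.22),Q))
E
```

```text
now [0.1844 0.5967 0.247 ] yawy 72.8 J [ 63.  30.  82.  -0.  68. -10.] open 86.9 F [-0.   0.5 -1.1] grip 0.0 t 0.2
[-0.635 -0.455  0.   ] [-0.002 -0.    -0.324]
[-0.5   -0.589  0.157] [0. 0. 0.]
[0.    0.    0.287] [0. 0. 0.]
[ 0.     0.    -0.353] [0. 0. 0.]
```

>>> {"api": "step_arm", "payload": {"steps": [[-0.635, -0.455, 0, 0, 0, -0.324, 0], [-0.635, -0.455, 0, 0, 0, -0.324, 0], [-0.635, -0.455, 0, 0, 0, -0.324, 0], [-0.635, -0.455, 0, 0, 0, -0.324, 0], [-0.635, -0.455, 0, 0, 0, -0.324, 0], [-0.635, -0.455, 0, 0, 0, -0.324, 0], [-0.635, -0.455, 0, 0, 0, -0.324, 0], [-0.635, -0.455, 0, 0, 0, -0.324, 0]]}}

```text
time_s: 0.87
position: [0.3271, 0.4095, 0.2476]
tcp_rot: [[-0.999, 0.049, -0.0], [0.049, 0.999, 0.0], [0.0, 0.0, -1.0]]
force: [-0.7, 0.7, 0.2]
opening: 0.524
grasp_force: 0.0
```

>>> {"api": "step_arm", "payload": {"steps": [[-0.5, -0.589, 0.157, 0, 0, 0, 0], [-0.5, -0.589, 0.157, 0, 0, 0, 0], [-0.5, -0.589, 0.157, 0, 0, 0, 0], [-0.5, -0.589, 0.157, 0, 0, 0, 0], [-0.5, -0.589, 0.157, 0, 0, 0, 0], [-0.5, -0.589, 0.157, 0, 0, 0, 0], [-0.5, -0.589, 0.157, 0, 0, 0, 0], [-0.5, -0.589, 0.157, 0, 0, 0, 0]]}}

```text
time_s: 1.53
position: [0.4684, 0.2274, 0.2]
tcp_rot: [[-0.999, 0.047, -0.001], [0.047, 0.999, 0.001], [0.001, 0.001, -1.0]]
force: [-0.3, -0.1, 0.9]
opening: 0.499
grasp_force: 0.0
```

Run:
```python
from h import *
Q=Rdown(90+CY)
chain(((*COV,.20),Q),((*COV,.114),Q))
c=capture("top"); zoom(c,150,190,310,350,4,"pics/t1.png")
```

```text
now [0.4684 0.2274 0.2   ] yawy 87.3 J [ 14.  26. 100.   0.  54. -74.] open 43.4 F [-0.3 -0.1  0.9] grip 0.0 t 1.5333
[ 0.002 -0.002 -0.   ] [ 0.001 -0.001 -0.002]
[0.    0.    0.287] [0. 0. 0.]
```

>>> {"api": "step_arm", "payload": {"steps": [[0, 0, 0.1, 0, 0, 0, 0], [0, 0, 0.2, 0, 0, 0, 0], [0, 0, 0.26, 0, 0, 0, 0], [0, 0, 0.287, 0, 0, 0, 0], [0, 0, 0.287, 0, 0, 0, 1], [0, 0, 0.287, 0, 0, 0, 1], [0, 0, 0.287, 0, 0, 0, 1], [0, 0, 0.287, 0, 0, 0, 1]]}}

```text
time_s: 2.25
position: [0.4688, 0.2278, 0.1157]
tcp_rot: [[-0.999, 0.045, 0.003], [0.045, 0.999, 0.001], [-0.003, 0.001, -1.0]]
force: [-0.4, 0.1, 0.0]
opening: 0.281
grasp_force: 0.0
```

>>> {"api": "step_arm", "payload": {"steps": [[0, 0, 0, 0, 0, 0, 1], [0, 0, 0, 0, 0, 0, 1], [0, 0, -0.02, 0, 0, 0, 1], [0, 0, -0.06, 0, 0, 0, 1], [0, 0, -0.12, 0, 0, 0, 1], [0, 0, -0.2, 0, 0, 0, 1], [0, 0, -0.28, 0, 0, 0, 1], [0, 0, -0.28, 0, 0, 0, 1]]}}

```text
time_s: 2.92
position: [0.4707, 0.2277, 0.2028]
tcp_rot: [[-0.999, 0.045, 0.009], [0.045, 0.999, 0.002], [-0.009, 0.003, -1.0]]
force: [1.3, 1.3, -1.5]
opening: 0.179
grasp_force: 30.0
```

Run:
```python
from h import *
Q=Rdown(90+CY); L=(.50,.03)
chain(((*L,.198),Q),((*L,.037),Q))
c=capture("top"); zoom(c,150,190,310,350,4,"pics/t1.png")
```

```text
now [0.4707 0.2277 0.2028] yawy 87.4 J [ 14.  26. 100.   0.  54. -74.] open 15.6 F [ 1.3  1.3 -1.5] grip 30.0 t 2.9167
[-0.127 -0.654  0.015] [0.003 0.011 0.   ]
[0.    0.    0.537] [0. 0. 0.]
```

View pics/t1.png

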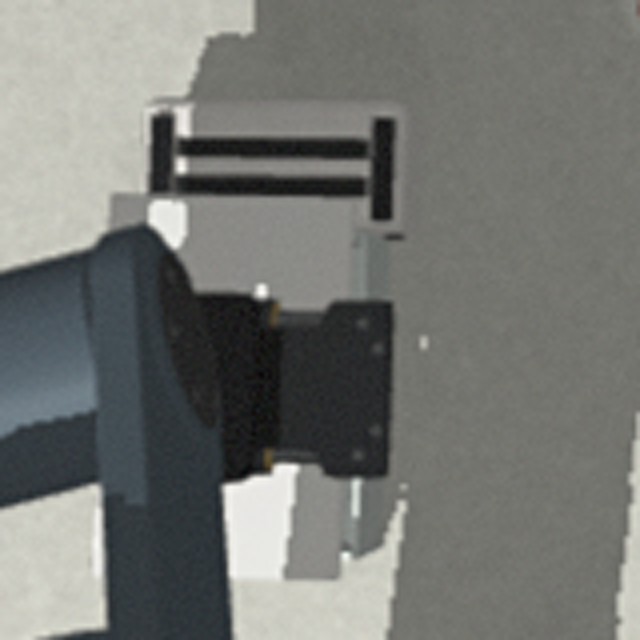

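The cover has been lifted: the tray rim shows at the right (~col 360), and the jaws measure 15.6 mm across the bar. Next I lay it on the bench.

>>> {"api": "step_arm", "payload": {"steps": [[-0.03, -0.13, 0, 0, 0, 0, 1], [-0.05, -0.26, 0, 0, 0, 0, 1], [-0.08, -0.39, 0, 0, 0, 0, 1], [-0.1, -0.52, 0.01, 0, 0, 0, 1], [-0.127, -0.62, 0.015, 0, 0.011, 0, 1], [-0.127, -0.654, 0.015, 0, 0.011, 0, 1], [-0.127, -0.654, 0.015, 0, 0.011, 0, 1], [-0.127, -0.654, 0.015, 0, 0.011, 0, 1]]}}

```text
time_s: 3.63
position: [0.4962, 0.0295, 0.1929]
tcp_rot: [[-0.999, 0.047, -0.011], [0.047, 0.999, 0.002], [0.011, 0.001, -1.0]]
force: [-1.0, 0.5, -1.4]
opening: 0.184
grasp_force: 30.0
```

>>> {"api": "step_arm", "payload": {"steps": [[0, 0, 0.1, 0, 0, 0, 1], [0, 0, 0.2, 0, 0, 0, 1], [0, 0, 0.3, 0, 0, 0, 1], [0, 0, 0.4, 0, 0, 0, 1], [0, 0, 0.47, 0, 0, 0, 1], [0, 0, 0.51, 0, 0, 0, 1], [0, 0, 0.53, 0, 0, 0, 1], [0, 0, 0.53, 0, 0, 0, 1]]}}

```text
time_s: 4.3
position: [0.4946, 0.0316, 0.0347]
tcp_rot: [[-0.999, 0.043, -0.011], [0.043, 0.999, 0.001], [0.011, 0.001, -1.0]]
force: [-0.1, -0.2, -0.9]
opening: 0.179
grasp_force: 30.0
```

Run:
```python
from h import *
Q=Rdown(90+CY); L=(.50,.03)
chain(((*L,.0365),Q))
```

```text
now [0.4946 0.0316 0.0347] yawy 87.5 J [ -9.  42. 109.  -0.  30. -97.] open 15.6 F [-0.1 -0.2 -0.9] grip 30.0 t 4.3
[-0.018 -0.004 -0.006] [ 0.001 -0.014  0.003]
```

>>> {"api": "step_arm", "payload": {"steps": [[0, 0, 0, 0, 0, 0, 0], [0, 0, 0, 0, 0, 0, 0], [0, 0, 0, 0, 0, 0, 0], [0, 0, -0.05, 0, 0, 0, 0], [0, 0, -0.15, 0, 0, 0, 0], [0, 0, -0.29, 0, 0, 0, 0], [0, 0, -0.43, 0, 0, 0, 0], [0, 0, -0.56, 0, 0, 0, 0]]}}

```text
time_s: 4.97
position: [0.4968, 0.0298, 0.2049]
tcp_rot: [[-0.999, 0.045, -0.009], [0.045, 0.999, 0.001], [0.009, 0.0, -1.0]]
force: [1.1, -0.0, -0.1]
opening: 0.5
grasp_force: 0.0
```

Run:
```python
from h import *
Q=Rdown(90+KY); P=loc(CAS,KY,-8.5e-3,0); print(P)
chain(((*P,.205),Q),((*P,.120),Q))
```

```text
[ 0.44835464 -0.24506223]
now [0.4968 0.0298 0.2049] yawy 87.4 J [ -9.  24. 102.  -0.  54. -97.] open 43.5 F [ 1.1 -0.  -0.1] grip 0.0 t 4.9667
[ 0.12  -0.922  0.001] [ 0.001 -0.011 -0.202]
[0.    0.    0.283] [0. 0. 0.]
```

>>> {"api": "step_arm", "payload": {"steps": [[0.12, -0.922, 0, 0, -0.011, -0.202, -0.4], [0.12, -0.922, 0, 0, -0.011, -0.202, -0.4], [0.12, -0.922, 0, 0, -0.011, -0.202, -0.4], [0.12, -0.922, 0, 0, -0.011, -0.202, -0.4], [0.12, -0.922, 0, 0, -0.011, -0.202, -0.4], [0.12, -0.922, 0, 0, -0.011, -0.202, -0.4], [0.12, -0.922, 0, 0, -0.011, -0.202, -0.4], [0.12, -0.922, 0, 0, -0.011, -0.202, -0.4]]}}

```text
time_s: 5.63
position: [0.4492, -0.2522, 0.2039]
tcp_rot: [[-0.994, -0.107, 0.003], [-0.108, 0.994, -0.005], [-0.003, -0.005, -1.0]]
force: [0.7, 0.9, -0.0]
opening: 0.7
grasp_force: 0.0
```

Run:
```python
from h import *
Q=Rdown(90+KY); P=loc(CAS,KY,-8.5e-3,0)
chain(((*P,.205),Q),((*P,.120),Q))
c=capture("top")
o=np.concatenate([cv2.resize(c["image"][190:350,150:310],(400,400)),cv2.resize(c["image"][210:370,355:515],(400,400))],1); cv2.imwrite("pics/t2.png",o[:,:,::-1])
c=capture("scene"); zoom(c,260,130,520,420,2,"pics/s2.png")
```

```text
now [ 0.4492 -0.2522  0.2039] yawy 96.2 J [ -42.   25.  101.   -0.   54. -138.] open 60.9 F [ 0.7  0.9 -0. ] grip 0.0 t 5.6333
[ 0.     0.024 -0.004] [-0.007  0.004 -0.007]
[0.    0.    0.283] [0. 0. 0.]
```

View pics/t2.png

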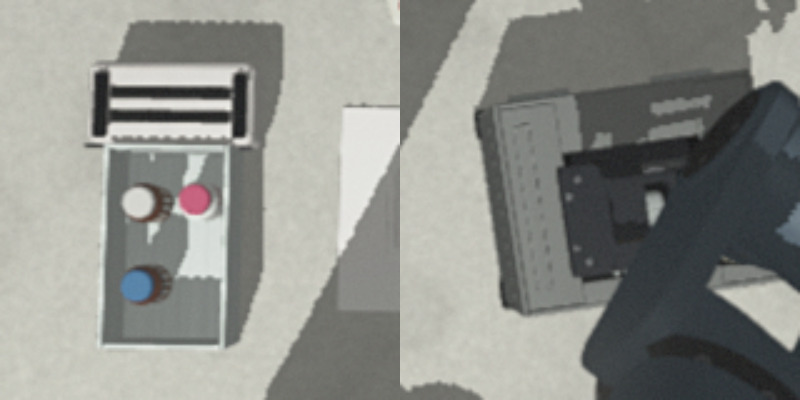

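The tray holds three vials, with cap centres at crop pixels white (141,201), pink (196,199) and blue (137,284). The gripper is over the case. I'll grasp the paddle now.

>>> {"api": "step_arm", "payload": {"steps": [[0, 0.024, 0, 0, 0, 0, -0.4], [0, 0.024, 0.1, 0, 0, 0, -0.4], [0, 0.024, 0.18, 0, 0, 0, -0.4], [0, 0.024, 0.24, 0, 0, 0, -0.4], [0, 0.024, 0.27, 0, 0, 0, -0.4], [0, 0.024, 0.28, 0, 0, 0, -0.4], [0, 0.024, 0.28, 0, 0, 0, -0.4], [0, 0.024, 0.28, 0, 0, 0, -0.4]]}}

```text
time_s: 6.4
position: [0.448, -0.2369, 0.1196]
tcp_rot: [[-0.993, -0.114, -0.001], [-0.114, 0.993, 0.002], [0.0, 0.002, -1.0]]
force: [0.4, 0.5, 0.7]
opening: 0.699
grasp_force: 0.0
```

>>> {"api": "step_arm", "payload": {"steps": [[0, 0, 0, 0, 0, 0, 1], [0, 0, 0, 0, 0, 0, 1], [0, 0, 0, 0, 0, 0, 1], [0, 0, 0, 0, 0, 0, 1], [0, 0, 0, 0, 0, 0, 1]]}}

```text
time_s: 6.82
position: [0.4497, -0.2452, 0.1207]
tcp_rot: [[-0.993, -0.116, 0.005], [-0.116, 0.993, -0.013], [-0.003, -0.014, -1.0]]
force: [-6.5, -19.9, -3.7]
opening: 0.456
grasp_force: 30.0
```

Run:
```python
from h import *
chain()
c=capture("top")
px=np.array([[141,201],[196,199],[137,284]])/2.5+[150,190]-.4
V=cast(c,px,.074); print(V.round(4))
a=np.radians(CY); R=np.array([[np.cos(a),np.sin(a)],[-np.sin(a),np.cos(a)]])
print("tray frame",((V[:,:2]-COV)@R.T).round(4))
# arc plan: grip point path, paddle phi 0..0.55 then lid th; relative (case x, z) of grasp point
for ph,th in [(0,0),(.3,0),(.55,0),(.55,.2),(.55,.4),(.55,.6),(.55,.8)]:
    g=np.array([-143.,32.])+49*np.array([np.cos(ph),np.sin(ph)])
    r=np.array([g[0]*np.cos(th)+g[1]*np.sin(th), -g[0]*np.sin(th)+g[1]*np.cos(th)])
    print(ph,th,(r-[-94,32]).round(1))
```

```text
now [ 0.4497 -0.2452  0.1207] yawy 96.7 J [ -41.   33.  105.   -1.   41. -137.] open 39.6 F [ -6.5 -19.9  -3.7] grip 30.0 t 6.8167
[[0.5038 0.25   0.074 ]
 [0.5044 0.2044 0.074 ]
 [0.4355 0.2534 0.074 ]]
tray frame [[ 0.035   0.0248]
 [ 0.0376 -0.0207]
 [-0.0334  0.0251]]
0 0 [0. 0.]
0.3 0 [-2.2 14.5]
0.55 0 [-7.2 25.6]
0.55 0.2 [ 6.2 44.6]
0.55 0.4 [23.2 60.5]
0.55 0.6 [43.  72.7]
0.55 0.8 [64.8 80.8]
```

Paddle gripped: the jaws read 39.6 mm against the 40 mm paddle. The command sits 8 mm off in y, so I'll take that out as I pull.

>>> {"api": "step_arm", "payload": {"steps": [[0, -0.02, 0, 0, 0, 0, 1], [0, -0.026, -0.02, 0, 0, 0, 1], [0.007, -0.026, -0.048, 0, 0, 0, 1], [0.016, -0.026, -0.07, 0, 0, 0, 1], [0.02, -0.026, -0.088, 0, 0, 0, 1], [0.01, -0.026, -0.11, 0, 0, 0, 1], [-0.005, -0.026, -0.13, 0, 0, 0, 1], [-0.021, -0.026, -0.15, 0, 0, 0, 1]]}}

```text
time_s: 7.53
position: [0.453, -0.2457, 0.1646]
tcp_rot: [[-0.993, -0.117, -0.006], [-0.117, 0.993, -0.001], [0.006, -0.0, -1.0]]
force: [-8.2, -7.9, -2.9]
opening: 0.453
grasp_force: 30.0
```

Run:
```python
from h import *
chain()
c=capture("scene"); zoom(c,260,130,520,420,2,"pics/s2.png")
```

```text
now [ 0.453  -0.2457  0.1646] yawy 96.7 J [ -41.   29.  102.   -0.   49. -137.] open 39.4 F [-8.2 -7.9 -2.9] grip 30.0 t 7.5333
```

View pics/s2.png

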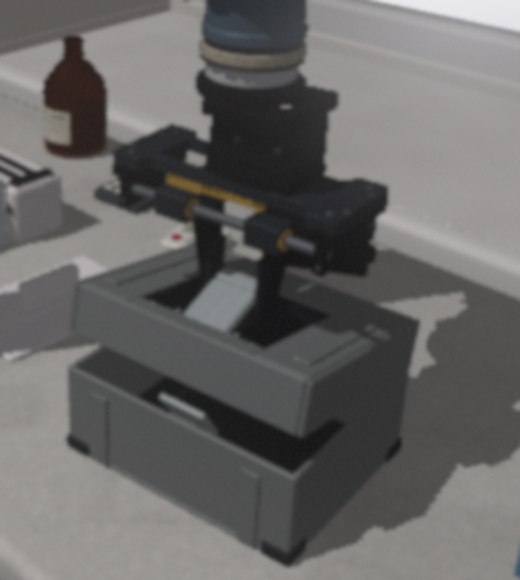

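The paddle is pulled and the lid is up about 0.2 rad, clear of the latch. I continue along the arc.

>>> {"api": "step_arm", "payload": {"steps": [[-0.025, -0.008, -0.027, 0, 0, 0, 1], [-0.055, -0.008, -0.053, 0, 0, 0, 1], [-0.09, -0.008, -0.076, 0, 0, 0, 1], [-0.123, -0.008, -0.094, 0, 0, 0, 1], [-0.16, -0.008, -0.11, 0, 0, 0, 1], [-0.195, -0.008, -0.121, 0, 0, 0, 1], [-0.23, -0.008, -0.129, 0, 0, 0, 1], [-0.268, -0.008, -0.132, 0, 0, 0, 1]]}}

```text
time_s: 8.25
position: [0.531, -0.2371, 0.2044]
tcp_rot: [[-0.993, -0.115, -0.011], [-0.115, 0.993, 0.003], [0.011, 0.004, -1.0]]
force: [-0.8, -0.6, -4.2]
opening: 0.459
grasp_force: 3.3
```

>>> {"api": "step_arm", "payload": {"steps": [[0, 0, 0, 0, 0, 0, 1], [0, 0, 0, 0, 0, 0, -0.3], [0, 0, 0, 0, 0, 0, -0.3], [0, 0, 0, 0, 0, 0, -0.3], [0, 0, 0, 0, 0, 0, -0.3]]}}

```text
time_s: 8.67
position: [0.5353, -0.2385, 0.2041]
tcp_rot: [[-0.994, -0.113, 0.001], [-0.113, 0.994, 0.0], [-0.001, 0.0, -1.0]]
force: [-0.1, -0.3, -0.6]
opening: 0.619
grasp_force: 0.0
```

Run:
```python
from h import *
Q=Rdown(90+KY)
p=read_state()["position"]
chain(((p[0],p[1],.33),Q),((*loc(CAS,KY,-.075,.045),.33),Q))
c=capture("scene"); zoom(c,260,60,520,420,1.6,"pics/s3.png")
```

```text
now [ 0.5353 -0.2385  0.2041] yawy 96.5 J [ -35.   30.   90.    0.   59. -131.] open 53.9 F [-0.1 -0.3 -0.6] grip 0.0 t 8.6667
[-0.    0.   -0.42] [ 0.     0.001 -0.   ]
[0.512 0.161 0.   ] [0. 0. 0.]
```

View pics/s3.png

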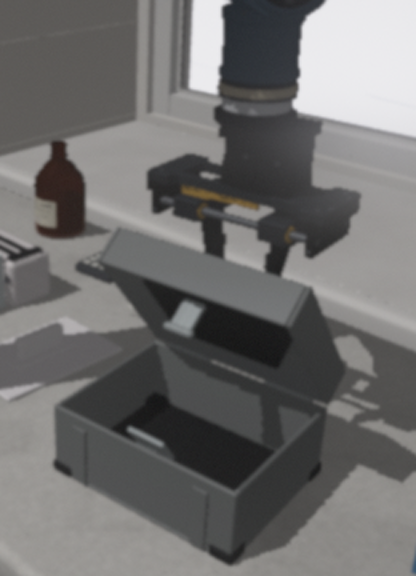

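The lid is up at about 0.9 rad and holding by itself, with the fingers free behind its front edge. Next I go round to the front and push it upright.

>>> {"api": "step_arm", "payload": {"steps": [[0, 0, -0.1, 0, 0, 0, 0], [0, 0, -0.22, 0, 0, 0, 1], [0, 0, -0.34, 0, 0, 0, 1], [0, 0, -0.43, 0, 0, 0, 1], [0.1, 0.03, -0.43, 0, 0, 0, 1], [0.22, 0.07, -0.43, 0, 0, 0, 1], [0.34, 0.11, -0.43, 0, 0, 0, 1], [0.46, 0.15, -0.43, 0, 0, 0, 1]]}}

```text
time_s: 9.38
position: [0.3915, -0.2089, 0.3329]
tcp_rot: [[-0.994, -0.114, 0.0], [-0.114, 0.994, 0.0], [-0.0, 0.0, -1.0]]
force: [0.0, 0.5, -0.3]
opening: 0.127
grasp_force: 0.0
```

>>> {"api": "step_arm", "payload": {"steps": [[0.05, 0.01, 0, 0, 0, 0, 1], [0.05, 0.01, 0, 0, 0, 0, 1], [0.05, 0.01, 0.1, 0, 0, 0, 1], [0.05, 0.01, 0.2, 0, 0, 0, 1], [0.05, 0.01, 0.3, 0, 0, 0, 1], [0.05, 0.01, 0.38, 0, 0, 0, 1], [0.05, 0.01, 0.41, 0, 0, 0, 1], [0.05, 0.01, 0.41, 0, 0, 0, 1]]}}

```text
time_s: 10.05
position: [0.3777, -0.2077, 0.2076]
tcp_rot: [[-0.994, -0.113, -0.003], [-0.113, 0.994, 0.004], [0.003, 0.004, -1.0]]
force: [-0.0, -0.2, -0.4]
opening: 0.005
grasp_force: 0.0
```

Run:
```python
from h import *
Q=Rdown(90+KY)
chain(((*loc(CAS,KY,-.04,.045),.21),Q),((*loc(CAS,KY,-.01,.045),.215),Q),((*loc(CAS,KY,.086,.045),.24),Q))
c=capture("scene"); zoom(c,260,60,520,420,1.6,"pics/s4.png")
```

```text
now [ 0.3777 -0.2077  0.2076] yawy 96.5 J [ -44.   19.  111.    0.   50. -140.] open 0.4 F [-0.  -0.2 -0.4] grip 0.0 t 10.05
[-0.115 -0.    -0.008] [ 0.006 -0.003 -0.001]
[-0.1    0.    -0.017] [0. 0. 0.]
[-0.32   0.    -0.083] [0. 0. 0.]
```

View pics/s4.png

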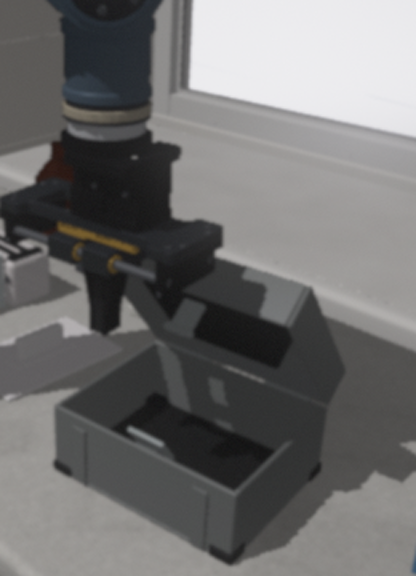

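>>> {"api": "step_arm", "payload": {"steps": [[-0.05, 0, 0, 0, 0, 0, 1], [-0.1, 0, -0.01, 0, 0, 0, 1], [-0.15, 0, -0.015, 0, 0, 0, 1], [-0.2, 0, -0.03, 0, 0, 0, 1], [-0.25, 0, -0.045, 0, 0, 0, 1], [-0.3, 0, -0.06, 0, 0, 0, 1], [-0.35, 0, -0.07, 0, 0, 0, 1], [-0.39, 0, -0.08, 0, 0, 0, 1]]}}

```text
time_s: 10.77
position: [0.4955, -0.1952, 0.2357]
tcp_rot: [[-0.994, -0.114, 0.001], [-0.114, 0.994, -0.001], [-0.001, -0.001, -1.0]]
force: [-1.6, -1.1, -1.7]
opening: 0.003
grasp_force: 1.1
```

>>> {"api": "step_arm", "payload": {"steps": [[-0.03, 0, -0.006, 0, 0, 0, 1], [-0.06, 0, -0.012, 0, 0, 0, 1], [-0.09, 0, -0.018, 0, 0, 0, 1], [-0.115, 0, -0.022, 0, 0, 0, 1], [-0.135, 0, -0.024, 0, 0, 0, 1], [-0.145, 0, -0.026, 0, 0, 0, 1], [-0.145, 0, -0.026, 0, 0, 0, 1], [-0.145, 0, -0.026, 0, 0, 0, 1]]}}

```text
time_s: 11.43
position: [0.5379, -0.19, 0.2418]
tcp_rot: [[-0.994, -0.113, 0.001], [-0.113, 0.994, 0.0], [-0.001, 0.0, -1.0]]
force: [-0.8, 0.4, 0.6]
opening: 0.004
grasp_force: 0.0
```

Run:
```python
from h import *
Q=Rdown(90+KY)
chain(((*loc(CAS,KY,.090,.045),.24),Q))
c=capture("scene"); zoom(c,260,60,520,420,1.6,"pics/s5.png")
c=capture("top"); print(proj(c,[[*loc(CAS,KY,.085,s*.105),.08] for s in(1,-1)]))
```

```text
now [ 0.5379 -0.19    0.2418] yawy 96.5 J [ -31.   26.   90.    0.   63. -127.] open 0.3 F [-0.8  0.4  0.6] grip 0.0 t 11.4333
[-0.011  0.002  0.006] [ 0.     0.002 -0.   ]
[[388.90001184 253.16774201]
 [488.63776457 239.40625368]]
```

View pics/s5.png

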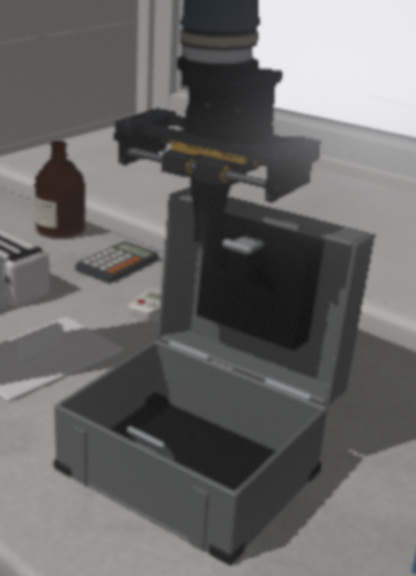

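The lid stands upright at about 1.6 rad. I check the tray centre from its rim corners in the earlier crop and plan the first vial.

Run:
```python
from h import *
c=capture("top")
P=cast(c,np.array([[104,147],[231,147],[226,346],[99,346]])/2.5+[150,190]-.4,.08)
m=P.mean(0); ex=P[0]+P[1]-P[2]-P[3]; ey=P[0]+P[3]-P[1]-P[2]
print("tray",m.round(4),np.linalg.norm(ex)/2,np.linalg.norm(ey)/2,np.degrees(np.arctan2(ex[1],ex[0])))
V=np.array([.5044,.2044])
chain(((.47,-.17,.26),Rdown(90+KY)),((.49,0.0,.24),Rdown(52)),((.50,.13,.22),Rdown(8)),((*V,.20),Rdown(CY)),((*V,.058),Rdown(CY)))
```

```text
tray [0.4662 0.229  0.08  ] 0.16304012798482811 0.10427936610660431 -1.685795247785106
now [ 0.5374 -0.1901  0.2418] yawy 96.5 J [ -31.   26.   90.    0.   63. -127.] open 0.3 F [ 0.6 -0.6 -0.8] grip 0.0 t 11.5833
[ 0.216  0.092 -0.061] [ 0.001  0.001 -0.001]
[-0.13   0.555  0.067] [0.    0.    0.989]
[0.241 0.362 0.067] [0.    0.    0.978]
[0.244 0.049 0.067] [0.    0.    0.236]
[0.    0.    0.473] [0. 0. 0.]
```

>>> {"api": "step_arm", "payload": {"steps": [[0.1, 0.02, -0.03, 0, 0, 0, -0.06], [0.216, 0.092, -0.061, 0, 0, 0, -0.06], [0.216, 0.092, -0.061, 0, 0, 0, -0.06], [0.216, 0.092, -0.061, 0, 0, 0, -0.06]]}}

```text
time_s: 11.92
position: [0.4678, -0.1687, 0.2604]
tcp_rot: [[-0.994, -0.113, -0.001], [-0.113, 0.994, 0.001], [0.0, 0.001, -1.0]]
force: [0.6, 1.0, 0.2]
opening: 0.229
grasp_force: 0.0
```

>>> {"api": "step_arm", "payload": {"steps": [[-0.13, 0.555, 0.067, 0, 0, 0.989, -0.06], [-0.13, 0.555, 0.067, 0, 0, 0.989, -0.06], [-0.13, 0.555, 0.067, 0, 0, 0.989, -0.06], [-0.13, 0.555, 0.067, 0, 0, 0.989, -0.06], [-0.13, 0.555, 0.067, 0, 0, 0.989, -0.06], [-0.13, 0.555, 0.067, 0, 0, 0.989, -0.06], [-0.13, 0.555, 0.067, 0, 0, 0.989, -0.06], [-0.13, 0.555, 0.067, 0, 0, 0.989, -0.06]]}}

```text
time_s: 12.58
position: [0.4912, 0.0005, 0.2401]
tcp_rot: [[-0.788, 0.616, 0.002], [0.616, 0.788, 0.0], [-0.001, 0.001, -1.0]]
force: [0.3, 0.2, 0.1]
opening: 0.532
grasp_force: 0.0
```

>>> {"api": "step_arm", "payload": {"steps": [[0.241, 0.362, 0.067, 0, 0, 0.978, -0.06], [0.241, 0.362, 0.067, 0, 0, 0.978, -0.06], [0.241, 0.362, 0.067, 0, 0, 0.978, -0.06], [0.241, 0.362, 0.067, 0, 0, 0.978, -0.06], [0.241, 0.362, 0.067, 0, 0, 0.978, -0.06], [0.241, 0.362, 0.067, 0, 0, 0.978, -0.06], [0.241, 0.362, 0.067, 0, 0, 0.978, -0.06], [0.241, 0.362, 0.067, 0, 0, 0.978, -0.06]]}}

```text
time_s: 13.25
position: [0.5008, 0.1301, 0.22]
tcp_rot: [[-0.14, 0.99, 0.001], [0.99, 0.14, 0.001], [0.001, 0.002, -1.0]]
force: [-0.7, -0.0, 0.6]
opening: 0.529
grasp_force: 0.0
```

>>> {"api": "step_arm", "payload": {"steps": [[0.244, 0.049, 0.067, 0, 0, 0.236, -0.06], [0.244, 0.049, 0.067, 0, 0, 0.236, -0.06], [0.244, 0.049, 0.067, 0, 0, 0.236, -0.06], [0.244, 0.049, 0.067, 0, 0, 0.236, -0.06], [0.244, 0.049, 0.067, 0, 0, 0.236, -0.06], [0.244, 0.049, 0.067, 0, 0, 0.236, -0.06]]}}

```text
time_s: 13.75
position: [0.5045, 0.2037, 0.2001]
tcp_rot: [[0.045, 0.999, 0.001], [0.999, -0.045, 0.0], [0.0, 0.0, -1.0]]
force: [1.0, -0.2, 0.2]
opening: 0.529
grasp_force: 0.0
```

Run:
```python
from h import *
V=np.array([.5044,.2044])
chain(((*V,.20),Rdown(CY)),((*V,.058),Rdown(CY)))
```

```text
now [0.5045 0.2037 0.2001] yawy -2.6 J [10. 28. 97.  0. 56. 13.] open 46.0 F [ 1.  -0.2  0.2] grip 0.0 t 13.75
[ 0.002 -0.     0.   ] [ 0.001 -0.001 -0.   ]
[0.    0.    0.473] [0. 0. 0.]
```

>>> {"api": "step_arm", "payload": {"steps": [[0, 0, 0.12, 0, 0, 0, -0.06], [0, 0, 0.24, 0, 0, 0, -0.06], [0, 0, 0.36, 0, 0, 0, -0.06], [0, 0, 0.44, 0, 0, 0, -0.06], [0, 0, 0.473, 0, 0, 0, -0.06], [0, 0, 0.473, 0, 0, 0, -0.06], [0, 0, 0.473, 0, 0, 0, 1], [0, 0, 0.473, 0, 0, 0, 1]]}}

```text
time_s: 14.42
position: [0.5056, 0.2046, 0.0596]
tcp_rot: [[0.046, 0.999, 0.003], [0.999, -0.046, 0.001], [0.001, 0.003, -1.0]]
force: [0.6, 1.2, -0.5]
opening: 0.452
grasp_force: 0.0
```

>>> {"api": "step_arm", "payload": {"steps": [[0, 0, 0, 0, 0, 0, 1], [0, 0, 0, 0, 0, 0, 1], [0, 0, -0.03, 0, 0, 0, 1], [0, 0, -0.12, 0, 0, 0, 1], [0, 0, -0.25, 0, 0, 0, 1], [0, 0, -0.38, 0, 0, 0, 1], [0, 0, -0.473, 0, 0, 0, 1], [0, 0, -0.473, 0, 0, 0, 1]]}}

```text
time_s: 15.08
position: [0.5077, 0.2057, 0.2071]
tcp_rot: [[0.046, 0.999, 0.014], [0.999, -0.046, 0.003], [0.004, 0.014, -1.0]]
force: [0.4, 1.7, -0.0]
opening: 0.366
grasp_force: 30.0
```

Run:
```python
from h import *
for S in [(.005,-.05)]:
    P=loc(CAS,KY,*S); Q=Rdown(KY-90); print(P)
    chain(((.49,.03,.22),Rdown(-43)),((.455,-.16,.22),Q),((*P,.20),Q),((*P,.062),Q))
```

```text
[ 0.46742802 -0.29321258]
now [0.5077 0.2057 0.2071] yawy -2.6 J [10. 27. 96.  0. 56. 13.] open 31.8 F [ 0.4  1.7 -0. ] grip 30.0 t 15.0833
[-0.587 -0.032 -0.046] [ 0.015 -0.011  0.898]
[-0.543  0.347  0.   ] [0.  0.  0.9]
[-0.009  0.446  0.067] [0. 0. 0.]
[0.   0.   0.46] [0. 0. 0.]
```

>>> {"api": "step_arm", "payload": {"steps": [[-0.587, -0.032, -0.046, 0, 0, 0.898, 1], [-0.587, -0.032, -0.046, 0, 0, 0.898, 1], [-0.587, -0.032, -0.046, 0, 0, 0.898, 1], [-0.587, -0.032, -0.046, 0, 0, 0.898, 1], [-0.587, -0.032, -0.046, 0, 0, 0.898, 1], [-0.587, -0.032, -0.046, 0, 0, 0.898, 1], [-0.587, -0.032, -0.046, 0, 0, 0.898, 1], [-0.587, -0.032, -0.046, 0, 0, 0.898, 1]]}}

```text
time_s: 15.75
position: [0.4859, 0.0291, 0.2136]
tcp_rot: [[0.681, 0.732, -0.001], [0.732, -0.681, 0.001], [0.0, -0.001, -1.0]]
force: [0.2, -0.5, -0.9]
opening: 0.371
grasp_force: 30.0
```

>>> {"api": "step_arm", "payload": {"steps": [[-0.543, 0.347, 0, 0, 0, 0.9, 1], [-0.543, 0.347, 0, 0, 0, 0.9, 1], [-0.543, 0.347, 0, 0, 0, 0.9, 1], [-0.543, 0.347, 0, 0, 0, 0.9, 1], [-0.543, 0.347, 0, 0, 0, 0.9, 1], [-0.543, 0.347, 0, 0, 0, 0.9, 1], [-0.543, 0.347, 0, 0, 0, 0.9, 1], [-0.543, 0.347, 0, 0, 0, 0.9, 1]]}}

```text
time_s: 16.42
position: [0.451, -0.1601, 0.2132]
tcp_rot: [[0.993, 0.116, -0.001], [0.116, -0.993, 0.002], [-0.001, -0.002, -1.0]]
force: [0.5, 0.7, -0.8]
opening: 0.371
grasp_force: 30.0
```

Run:
```python
from h import *
P=loc(CAS,KY,.005,-.05); Q=Rdown(KY-90)
chain(((*P,.20),Q),((*P,.062),Q))
```

```text
now [ 0.451  -0.1601  0.2132] yawy -83.3 J [-33.  22. 105.   0.  53.  50.] open 32.3 F [ 0.5  0.7 -0.8] grip 30.0 t 16.4167
[0.003 0.447 0.043] [-0.002  0.001  0.004]
[0.   0.   0.46] [0. 0. 0.]
```

>>> {"api": "step_arm", "payload": {"steps": [[0.003, 0.12, 0, 0, 0, 0, 1], [0.003, 0.25, 0.01, 0, 0, 0, 1], [0.003, 0.37, 0.02, 0, 0, 0, 1], [0.003, 0.447, 0.043, 0, 0, 0, 1], [0.003, 0.447, 0.043, 0, 0, 0, 1], [0.003, 0.447, 0.12, 0, 0, 0, 1], [0.003, 0.447, 0.22, 0, 0, 0, 1], [0.003, 0.447, 0.3, 0, 0, 0, 1]]}}

```text
time_s: 17.08
position: [0.4673, -0.2916, 0.1223]
tcp_rot: [[0.993, 0.117, -0.001], [0.117, -0.993, 0.002], [-0.001, -0.002, -1.0]]
force: [-0.0, 0.2, -0.4]
opening: 0.371
grasp_force: 30.0
```

>>> {"api": "step_arm", "payload": {"steps": [[0, 0, 0.09, 0, 0, 0, 1], [0, 0, 0.16, 0, 0, 0, 1], [0, 0, 0.193, 0, 0, 0, 1], [0, 0, 0.202, 0, 0, 0, 1], [0, 0, 0.202, 0, 0, 0, 1]]}}

```text
time_s: 17.5
position: [0.4674, -0.2926, 0.0625]
tcp_rot: [[0.993, 0.115, -0.001], [0.115, -0.993, 0.002], [-0.001, -0.002, -1.0]]
force: [0.6, -1.1, -0.4]
opening: 0.371
grasp_force: 30.0
```

Run:
```python
from h import *
P=loc(CAS,KY,.005,-.05); Q=Rdown(KY-90)
chain(((*P,.0605),Q))
```

```text
now [ 0.4674 -0.2926  0.0625] yawy -83.4 J [-44.  41. 100.   0.  39.  40.] open 32.2 F [ 0.6 -1.1 -0.4] grip 30.0 t 17.5
[-0.     0.002  0.007] [-0.002  0.001  0.002]
```

>>> {"api": "step_arm", "payload": {"steps": [[0, 0, 0.006, 0, 0, 0, 1], [0, 0, 0.006, 0, 0, 0, 0.1], [0, 0, 0.006, 0, 0, 0, 0], [0, 0, 0.006, 0, 0, 0, 0], [0, 0, -0.06, 0, 0, 0, 0], [0, 0, -0.18, 0, 0, 0, 0], [0, 0, -0.31, 0, 0, 0, 0], [0, 0, -0.45, 0, 0, 0, 0]]}}

```text
time_s: 18.17
position: [0.4664, -0.2937, 0.1986]
tcp_rot: [[0.994, 0.112, -0.001], [0.112, -0.994, 0.002], [-0.001, -0.002, -1.0]]
force: [-0.1, -1.2, -0.3]
opening: 0.499
grasp_force: 0.0
```

Run:
```python
from h import *
V=np.array([.5038,.2500]); Q=Rdown(KY-90)
chain(((.455,-.16,.21),Q),((.49,.03,.22),Rdown(-43)),((*V,.20),Rdown(CY)),((*V,.058),Rdown(CY)))
```

```text
now [ 0.4664 -0.2937  0.1986] yawy -83.6 J [-44.  28.  96.   0.  56.  40.] open 43.4 F [-0.1 -1.2 -0.3] grip 0.0 t 18.1667
[ 0.012 -0.447 -0.037] [-0.003  0.001 -0.002]
[ 0.188 -0.616 -0.033] [ 0.   0.  -0.9]
[ 0.568 -0.466  0.067] [ 0.     0.    -0.898]
[0.    0.    0.473] [0. 0. 0.]
```

>>> {"api": "step_arm", "payload": {"steps": [[0.012, -0.447, -0.037, 0, 0, 0, -0.06], [0.012, -0.447, -0.037, 0, 0, 0, -0.06], [0.012, -0.447, -0.037, 0, 0, 0, -0.06], [0.012, -0.447, -0.037, 0, 0, 0, -0.06], [0.012, -0.447, -0.037, 0, 0, 0, -0.06]]}}

```text
time_s: 18.58
position: [0.4546, -0.1574, 0.2095]
tcp_rot: [[0.993, 0.116, -0.0], [0.116, -0.993, 0.001], [-0.0, -0.001, -1.0]]
force: [0.1, 0.1, 0.8]
opening: 0.531
grasp_force: 0.0
```

>>> {"api": "step_arm", "payload": {"steps": [[0.188, -0.616, -0.033, 0, 0, -0.9, -0.06], [0.188, -0.616, -0.033, 0, 0, -0.9, -0.06], [0.188, -0.616, -0.033, 0, 0, -0.9, -0.06], [0.188, -0.616, -0.033, 0, 0, -0.9, -0.06], [0.188, -0.616, -0.033, 0, 0, -0.9, -0.06], [0.188, -0.616, -0.033, 0, 0, -0.9, -0.06], [0.188, -0.616, -0.033, 0, 0, -0.9, -0.06], [0.188, -0.616, -0.033, 0, 0, -0.9, -0.06]]}}

```text
time_s: 19.25
position: [0.492, 0.0286, 0.2187]
tcp_rot: [[0.684, 0.729, 0.001], [0.729, -0.684, -0.0], [0.001, 0.001, -1.0]]
force: [0.6, -0.3, 0.1]
opening: 0.529
grasp_force: 0.0
```

>>> {"api": "step_arm", "payload": {"steps": [[0.568, -0.466, 0.067, 0, 0, -0.898, -0.06], [0.568, -0.466, 0.067, 0, 0, -0.898, -0.06], [0.568, -0.466, 0.067, 0, 0, -0.898, -0.06], [0.568, -0.466, 0.067, 0, 0, -0.898, -0.06], [0.568, -0.466, 0.067, 0, 0, -0.898, -0.06], [0.568, -0.466, 0.067, 0, 0, -0.898, -0.06], [0.568, -0.466, 0.067, 0, 0, -0.898, -0.06], [0.568, -0.466, 0.067, 0, 0, -0.898, -0.06]]}}

```text
time_s: 19.92
position: [0.5058, 0.2486, 0.1983]
tcp_rot: [[0.049, 0.999, -0.0], [0.999, -0.049, -0.0], [-0.0, -0.0, -1.0]]
force: [0.2, -0.4, -0.1]
opening: 0.529
grasp_force: 0.0
```

Run:
```python
from h import *
V=np.array([.5038,.2500])
chain(((*V,.20),Rdown(CY)),((*V,.058),Rdown(CY)))
c=capture("scene"); zoom(c,140,130,500,420,2,"pics/s6.png")
```

```text
now [0.5058 0.2486 0.1983] yawy -2.8 J [15. 29. 94. -0. 57. 18.] open 46.1 F [ 0.2 -0.4 -0.1] grip 0.0 t 19.9167
[ 0.004 -0.007 -0.006] [-0.     0.    -0.005]
[0.    0.    0.473] [0. 0. 0.]
```

View pics/s6.png

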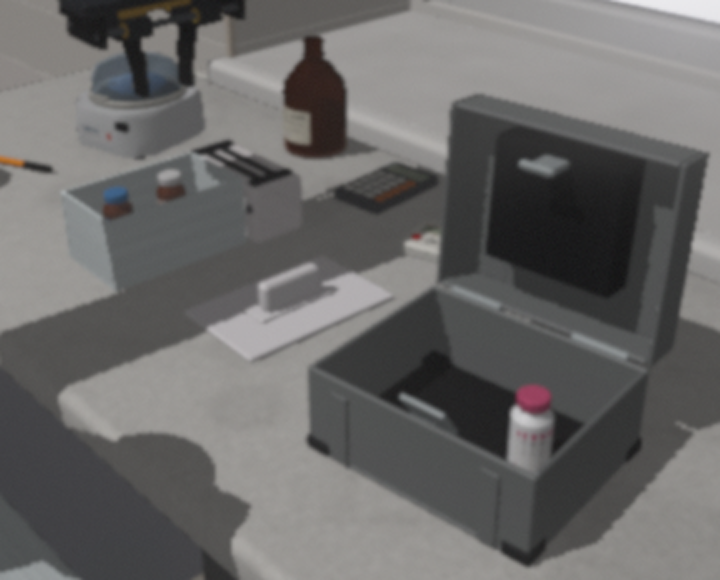

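The pink vial stands in the case and the cover lies on the bench. Blue and white remain in the tray. White is next.

>>> {"api": "step_arm", "payload": {"steps": [[0.004, -0.007, 0.12, 0, 0, 0, -0.06], [0.004, -0.007, 0.24, 0, 0, 0, -0.06], [0.004, -0.007, 0.36, 0, 0, 0, -0.06], [0.004, -0.007, 0.44, 0, 0, 0, -0.06], [0.004, -0.007, 0.468, 0, 0, 0, -0.06], [0.004, -0.007, 0.468, 0, 0, 0, -0.06], [0.004, -0.007, 0.468, 0, 0, 0, 1], [0.004, -0.007, 0.468, 0, 0, 0, 1]]}}

```text
time_s: 20.63
position: [0.5047, 0.2505, 0.06]
tcp_rot: [[0.048, 0.999, 0.003], [0.999, -0.048, 0.002], [0.002, 0.003, -1.0]]
force: [1.2, 0.3, 1.4]
opening: 0.448
grasp_force: 0.0
```

>>> {"api": "step_arm", "payload": {"steps": [[0, 0, 0, 0, 0, 0, 1], [0, 0, 0, 0, 0, 0, 1], [0, 0, -0.03, 0, 0, 0, 1], [0, 0, -0.12, 0, 0, 0, 1], [0, 0, -0.25, 0, 0, 0, 1], [0, 0, -0.38, 0, 0, 0, 1], [0, 0, -0.473, 0, 0, 0, 1], [0, 0, -0.473, 0, 0, 0, 1], [0, 0, -0.473, 0, 0, 0, 1]]}}

```text
invalid input
```

Run:
```python
from h import *
P=loc(CAS,KY,.005,.05); Q=Rdown(KY-90)
chain(((.49,.05,.22),Rdown(-43)),((.45,-.13,.22),Q),((*P,.20),Q),((*P,.0605),Q))
```

```text
now [0.5047 0.2505 0.06  ] yawy -2.7 J [15. 41. 99.  0. 39. 18.] open 39.0 F [1.2 0.3 1.4] grip 0.0 t 20.6333
[-0.669 -0.015 -0.535] [ 0.003 -0.003  0.895]
[-0.53   0.312  0.   ] [0.  0.  0.9]
[-0.004  0.214  0.067] [0. 0. 0.]
[0.    0.    0.465] [0. 0. 0.]
```

Nine rows are too many for one call, so I repeat the lift with eight.

>>> {"api": "step_arm", "payload": {"steps": [[0, 0, 0, 0, 0, 0, 1], [0, 0, 0, 0, 0, 0, 1], [0, 0, -0.03, 0, 0, 0, 1], [0, 0, -0.12, 0, 0, 0, 1], [0, 0, -0.25, 0, 0, 0, 1], [0, 0, -0.38, 0, 0, 0, 1], [0, 0, -0.473, 0, 0, 0, 1], [0, 0, -0.473, 0, 0, 0, 1]]}}

```text
time_s: 21.3
position: [0.5067, 0.2522, 0.2076]
tcp_rot: [[0.046, 0.999, 0.014], [0.999, -0.046, 0.005], [0.005, 0.014, -1.0]]
force: [-0.3, -0.3, -0.7]
opening: 0.373
grasp_force: 30.0
```

>>> {"api": "step_arm", "payload": {"steps": [[-0.669, -0.015, -0.06, 0, 0, 0.895, 1], [-0.669, -0.015, -0.06, 0, 0, 0.895, 1], [-0.669, -0.015, -0.06, 0, 0, 0.895, 1], [-0.669, -0.015, -0.06, 0, 0, 0.895, 1], [-0.669, -0.015, -0.06, 0, 0, 0.895, 1], [-0.669, -0.015, -0.06, 0, 0, 0.895, 1], [-0.669, -0.015, -0.06, 0, 0, 0.895, 1], [-0.669, -0.015, -0.06, 0, 0, 0.895, 1]]}}

```text
time_s: 21.97
position: [0.4888, 0.0504, 0.218]
tcp_rot: [[0.68, 0.733, -0.001], [0.733, -0.68, 0.001], [0.0, -0.001, -1.0]]
force: [-0.8, 0.4, -1.2]
opening: 0.369
grasp_force: 30.0
```

>>> {"api": "step_arm", "payload": {"steps": [[-0.53, 0.312, 0, 0, 0, 0.9, 1], [-0.53, 0.312, 0, 0, 0, 0.9, 1], [-0.53, 0.312, 0, 0, 0, 0.9, 1], [-0.53, 0.312, 0, 0, 0, 0.9, 1], [-0.53, 0.312, 0, 0, 0, 0.9, 1], [-0.53, 0.312, 0, 0, 0, 0.9, 1], [-0.53, 0.312, 0, 0, 0, 0.9, 1], [-0.53, 0.312, 0, 0, 0, 0.9, 1]]}}

```text
time_s: 22.63
position: [0.4495, -0.1285, 0.2177]
tcp_rot: [[0.993, 0.119, -0.001], [0.119, -0.993, 0.002], [-0.001, -0.002, -1.0]]
force: [0.3, -0.6, -1.3]
opening: 0.37
grasp_force: 30.0
```

Run:
```python
from h import *
P=loc(CAS,KY,.005,.05); Q=Rdown(KY-90)
chain(((*P,.20),Q),((*P,.0605),Q))
```

```text
now [ 0.4495 -0.1285  0.2177] yawy -83.1 J [-30.  21. 106.   0.  53.  53.] open 32.2 F [ 0.3 -0.6 -1.3] grip 30.0 t 22.6333
[-0.004  0.219  0.059] [-0.002  0.001  0.008]
[0.    0.    0.465] [0. 0. 0.]
```

>>> {"api": "step_arm", "payload": {"steps": [[-0.004, 0.12, 0, 0, 0, 0.008, 1], [-0.004, 0.219, 0.03, 0, 0, 0.008, 1], [-0.004, 0.219, 0.06, 0, 0, 0.008, 1], [-0.004, 0.219, 0.06, 0, 0, 0.008, 1], [-0.004, 0.219, 0.16, 0, 0, 0.008, 1], [-0.004, 0.219, 0.26, 0, 0, 0.008, 1], [-0.004, 0.219, 0.36, 0, 0, 0.008, 1], [-0.004, 0.219, 0.42, 0, 0, 0.008, 1]]}}

```text
time_s: 23.3
position: [0.4547, -0.1919, 0.0898]
tcp_rot: [[0.994, 0.113, -0.004], [0.113, -0.994, 0.004], [-0.003, -0.004, -1.0]]
force: [0.4, -0.1, -0.7]
opening: 0.367
grasp_force: 30.0
```

>>> {"api": "step_arm", "payload": {"steps": [[0, 0, 0.05, 0, 0, 0, 1], [0, 0, 0.085, 0, 0, 0, 1], [0, 0, 0.098, 0, 0, 0, 1], [0, 0, 0.098, 0, 0, 0, 1]]}}

```text
time_s: 23.63
position: [0.4557, -0.1935, 0.0621]
tcp_rot: [[0.994, 0.111, -0.002], [0.111, -0.994, 0.002], [-0.001, -0.002, -1.0]]
force: [0.5, 0.1, -0.5]
opening: 0.371
grasp_force: 30.0
```

Run:
```python
from h import *
P=loc(CAS,KY,.005,.05); Q=Rdown(KY-90)
chain(((*P,.0605),Q))
```

```text
now [ 0.4557 -0.1935  0.0621] yawy -83.6 J [-36.  39. 109.   0.  33.  48.] open 32.2 F [ 0.5  0.1 -0.5] grip 30.0 t 23.6333
[0.001 0.001 0.005] [-0.003  0.002 -0.003]
```

>>> {"api": "step_arm", "payload": {"steps": [[0, 0, 0.006, 0, 0, 0, 1], [0, 0, 0.006, 0, 0, 0, 0.1], [0, 0, 0.006, 0, 0, 0, 0], [0, 0, 0.006, 0, 0, 0, 0], [0, 0, -0.06, 0, 0, 0, 0], [0, 0, -0.18, 0, 0, 0, 0], [0, 0, -0.31, 0, 0, 0, 0], [0, 0, -0.45, 0, 0, 0, 0]]}}

```text
time_s: 24.3
position: [0.4552, -0.1947, 0.1984]
tcp_rot: [[0.994, 0.108, -0.002], [0.108, -0.994, 0.002], [-0.001, -0.002, -1.0]]
force: [0.4, -0.5, -0.2]
opening: 0.497
grasp_force: 0.0
```

Run:
```python
from h import *
V=np.array([.4350,.2530]); Q=Rdown(KY-90)
chain(((.45,-.13,.21),Q),((.47,.03,.22),Rdown(-43)),((*V,.20),Rdown(CY)),((*V,.058),Rdown(CY)))
```

```text
now [ 0.4552 -0.1947  0.1984] yawy -83.8 J [-36.  24. 103.   0.  52.  48.] open 43.3 F [ 0.4 -0.5 -0.2] grip 0.0 t 24.3
[ 0.006 -0.216 -0.038] [-0.003  0.002 -0.007]
[ 0.127 -0.522 -0.033] [ 0.   0.  -0.9]
[ 0.464 -0.592  0.067] [ 0.     0.    -0.898]
[0.    0.    0.473] [0. 0. 0.]
```

>>> {"api": "step_arm", "payload": {"steps": [[0.006, -0.216, -0.038, 0, 0, -0.007, -0.06], [0.006, -0.216, -0.038, 0, 0, -0.007, -0.06], [0.006, -0.216, -0.038, 0, 0, -0.007, -0.06]]}}

```text
time_s: 24.55
position: [0.4493, -0.1268, 0.2105]
tcp_rot: [[0.993, 0.116, 0.001], [0.116, -0.993, 0.002], [0.001, -0.002, -1.0]]
force: [-1.8, 0.3, -0.7]
opening: 0.524
grasp_force: 0.0
```

>>> {"api": "step_arm", "payload": {"steps": [[0.127, -0.522, -0.033, 0, 0, -0.9, -0.06], [0.127, -0.522, -0.033, 0, 0, -0.9, -0.06], [0.127, -0.522, -0.033, 0, 0, -0.9, -0.06], [0.127, -0.522, -0.033, 0, 0, -0.9, -0.06], [0.127, -0.522, -0.033, 0, 0, -0.9, -0.06], [0.127, -0.522, -0.033, 0, 0, -0.9, -0.06], [0.127, -0.522, -0.033, 0, 0, -0.9, -0.06], [0.127, -0.522, -0.033, 0, 0, -0.9, -0.06]]}}

```text
time_s: 25.22
position: [0.4709, 0.0292, 0.2186]
tcp_rot: [[0.683, 0.73, 0.0], [0.73, -0.683, 0.0], [0.001, -0.0, -1.0]]
force: [-0.3, -1.0, -1.0]
opening: 0.529
grasp_force: 0.0
```

>>> {"api": "step_arm", "payload": {"steps": [[0.464, -0.592, 0.067, 0, 0, -0.898, -0.06], [0.464, -0.592, 0.067, 0, 0, -0.898, -0.06], [0.464, -0.592, 0.067, 0, 0, -0.898, -0.06], [0.464, -0.592, 0.067, 0, 0, -0.898, -0.06], [0.464, -0.592, 0.067, 0, 0, -0.898, -0.06], [0.464, -0.592, 0.067, 0, 0, -0.898, -0.06], [0.464, -0.592, 0.067, 0, 0, -0.898, -0.06], [0.464, -0.592, 0.067, 0, 0, -0.898, -0.06]]}}

```text
time_s: 25.88
position: [0.4357, 0.2524, 0.1984]
tcp_rot: [[0.046, 0.999, -0.0], [0.999, -0.046, 0.0], [0.0, -0.0, -1.0]]
force: [-0.3, -0.3, 0.8]
opening: 0.53
grasp_force: 0.0
```

Run:
```python
from h import *
V=np.array([.4350,.2530])
chain(((*V,.20),Rdown(CY)),((*V,.058),Rdown(CY)))
```

```text
now [0.4357 0.2524 0.1984] yawy -2.6 J [ 17.  25. 102.   0.  53.  20.] open 46.1 F [-0.3 -0.3  0.8] grip 0.0 t 25.8833
[ 0.002 -0.002 -0.005] [-0. -0. -0.]
[0.    0.    0.473] [0. 0. 0.]
```

>>> {"api": "step_arm", "payload": {"steps": [[0.002, -0.002, 0.12, 0, 0, 0, -0.06], [0.002, -0.002, 0.24, 0, 0, 0, -0.06], [0.002, -0.002, 0.36, 0, 0, 0, -0.06], [0.002, -0.002, 0.44, 0, 0, 0, -0.06], [0.002, -0.002, 0.468, 0, 0, 0, -0.06], [0.002, -0.002, 0.468, 0, 0, 0, -0.06], [0.002, -0.002, 0.468, 0, 0, 0, 1], [0.002, -0.002, 0.468, 0, 0, 0, 1]]}}

```text
time_s: 26.55
position: [0.4365, 0.2528, 0.0597]
tcp_rot: [[0.046, 0.999, 0.003], [0.999, -0.046, 0.002], [0.002, 0.003, -1.0]]
force: [-1.0, -0.8, 0.3]
opening: 0.448
grasp_force: 0.0
```

>>> {"api": "step_arm", "payload": {"steps": [[0, 0, 0, 0, 0, 0, 1], [0, 0, 0, 0, 0, 0, 1], [0, 0, -0.03, 0, 0, 0, 1], [0, 0, -0.12, 0, 0, 0, 1], [0, 0, -0.25, 0, 0, 0, 1], [0, 0, -0.38, 0, 0, 0, 1], [0, 0, -0.473, 0, 0, 0, 1], [0, 0, -0.473, 0, 0, 0, 1]]}}

```text
time_s: 27.22
position: [0.4384, 0.2544, 0.2069]
tcp_rot: [[0.044, 0.999, 0.013], [0.999, -0.044, 0.005], [0.006, 0.013, -1.0]]
force: [0.7, 0.4, -1.3]
opening: 0.37
grasp_force: 29.9
```

Run:
```python
from h import *
P=loc(CAS,KY,-.037,.05); Q=Rdown(KY-90)
chain(((.47,.05,.22),Rdown(-43)),((.42,-.13,.22),Q),((*P,.20),Q),((*P,.0605),Q))
```

```text
now [0.4384 0.2544 0.2069] yawy -2.5 J [ 17.  24. 102.   0.  53.  20.] open 32.2 F [ 0.7  0.4 -1.3] grip 29.9 t 27.2167
[-0.676  0.136 -0.046] [ 0.013 -0.013  0.9  ]
[-0.552  0.287  0.   ] [0.  0.  0.9]
[-0.045  0.225  0.067] [0. 0. 0.]
[0.    0.    0.465] [0. 0. 0.]
```

>>> {"api": "step_arm", "payload": {"steps": [[-0.676, 0.136, -0.046, 0, 0, 0.9, 1], [-0.676, 0.136, -0.046, 0, 0, 0.9, 1], [-0.676, 0.136, -0.046, 0, 0, 0.9, 1], [-0.676, 0.136, -0.046, 0, 0, 0.9, 1], [-0.676, 0.136, -0.046, 0, 0, 0.9, 1], [-0.676, 0.136, -0.046, 0, 0, 0.9, 1], [-0.676, 0.136, -0.046, 0, 0, 0.9, 1], [-0.676, 0.136, -0.046, 0, 0, 0.9, 1]]}}

```text
time_s: 27.88
position: [0.466, 0.0485, 0.2137]
tcp_rot: [[0.682, 0.731, -0.001], [0.731, -0.682, 0.001], [0.0, -0.002, -1.0]]
force: [-0.2, 0.7, -1.7]
opening: 0.366
grasp_force: 29.9
```

>>> {"api": "step_arm", "payload": {"steps": [[-0.552, 0.287, 0, 0, 0, 0.9, 1], [-0.552, 0.287, 0, 0, 0, 0.9, 1], [-0.552, 0.287, 0, 0, 0, 0.9, 1], [-0.552, 0.287, 0, 0, 0, 0.9, 1], [-0.552, 0.287, 0, 0, 0, 0.9, 1], [-0.552, 0.287, 0, 0, 0, 0.9, 1], [-0.552, 0.287, 0, 0, 0, 0.9, 1], [-0.552, 0.287, 0, 0, 0, 0.9, 1]]}}

```text
time_s: 28.55
position: [0.4164, -0.1297, 0.2135]
tcp_rot: [[0.993, 0.118, -0.001], [0.118, -0.993, 0.002], [-0.001, -0.002, -1.0]]
force: [-0.5, -0.4, -0.7]
opening: 0.373
grasp_force: 29.9
```

Run:
```python
from h import *
P=loc(CAS,KY,-.037,.05); Q=Rdown(KY-90)
chain(((*P,.20),Q),((*P,.0605),Q))
```

```text
now [ 0.4164 -0.1297  0.2135] yawy -83.2 J [-32.  19. 110.   0.  51.  51.] open 32.4 F [-0.5 -0.4 -0.7] grip 29.9 t 28.55
[-0.034  0.227  0.045] [-0.002  0.001  0.006]
[0.    0.    0.465] [0. 0. 0.]
```

>>> {"api": "step_arm", "payload": {"steps": [[-0.034, 0.12, 0, 0, 0, 0.006, 1], [-0.034, 0.227, 0.03, 0, 0, 0.006, 1], [-0.034, 0.227, 0.045, 0, 0, 0.006, 1], [-0.034, 0.227, 0.045, 0, 0, 0.006, 1], [-0.034, 0.227, 0.145, 0, 0, 0.006, 1], [-0.034, 0.227, 0.245, 0, 0, 0.006, 1], [-0.034, 0.227, 0.345, 0, 0, 0.006, 1], [-0.034, 0.227, 0.405, 0, 0, 0.006, 1]]}}

```text
time_s: 29.22
position: [0.4131, -0.1967, 0.0902]
tcp_rot: [[0.994, 0.112, -0.003], [0.112, -0.994, 0.004], [-0.003, -0.004, -1.0]]
force: [-0.8, 0.2, -0.4]
opening: 0.368
grasp_force: 29.9
```

>>> {"api": "step_arm", "payload": {"steps": [[0, 0, 0.05, 0, 0, 0, 1], [0, 0, 0.085, 0, 0, 0, 1], [0, 0, 0.1, 0, 0, 0, 1], [0, 0, 0.1, 0, 0, 0, 1]]}}

```text
time_s: 29.55
position: [0.4137, -0.1977, 0.0616]
tcp_rot: [[0.994, 0.111, -0.002], [0.111, -0.994, 0.003], [-0.002, -0.003, -1.0]]
force: [0.1, 0.2, -0.2]
opening: 0.371
grasp_force: 29.9
```

Run:
```python
from h import *
P=loc(CAS,KY,-.037,.05); Q=Rdown(KY-90)
chain(((*P,.0605),Q))
```

```text
now [ 0.4137 -0.1977  0.0616] yawy -83.6 J [-40.  38. 114.   0.  29.  44.] open 32.3 F [ 0.1  0.2 -0.2] grip 29.9 t 29.55
[0.002 0.003 0.004] [-0.004  0.003 -0.003]
```

>>> {"api": "step_arm", "payload": {"steps": [[0, 0, 0.004, 0, 0, 0, 1], [0, 0, 0.004, 0, 0, 0, 0.1], [0, 0, 0.004, 0, 0, 0, 0], [0, 0, 0.004, 0, 0, 0, 0], [0, 0, -0.06, 0, 0, 0, 0], [0, 0, -0.18, 0, 0, 0, 0], [0, 0, -0.31, 0, 0, 0, 0], [0, 0, -0.45, 0, 0, 0, 0]]}}

```text
time_s: 30.22
position: [0.4134, -0.1995, 0.198]
tcp_rot: [[0.994, 0.107, -0.002], [0.107, -0.994, 0.002], [-0.001, -0.002, -1.0]]
force: [1.2, -1.2, -0.4]
opening: 0.501
grasp_force: 0.0
```

Run:
```python
from h import *
Q=Rdown(KY-90); P0=loc(CAS,KY,-.06,.08)
P=loc(CAS,KY,.17,.08)
chain(((*P0,.34),Q),((*P,.34),Q),((*P,.238),Q))
```

```text
now [ 0.4134 -0.1995  0.198 ] yawy -83.8 J [-40.  22. 108.   0.  50.  44.] open 43.6 F [ 1.2 -1.2 -0.4] grip 0.0 t 30.2167
[-0.074 -0.103 -0.473] [-0.003  0.002 -0.008]
[0.767 0.    0.   ] [0. 0. 0.]
[0.   0.   0.34] [0. 0. 0.]
```

>>> {"api": "step_arm", "payload": {"steps": [[-0.074, -0.103, -0.473, 0, 0, -0.008, 1], [-0.074, -0.103, -0.473, 0, 0, -0.008, 1], [-0.074, -0.103, -0.473, 0, 0, -0.008, 1], [-0.074, -0.103, -0.473, 0, 0, -0.008, 1], [-0.074, -0.103, -0.473, 0, 0, -0.008, 1], [-0.074, -0.103, -0.473, 0, 0, -0.008, 1]]}}

```text
time_s: 30.72
position: [0.3889, -0.1719, 0.3402]
tcp_rot: [[0.993, 0.114, 0.003], [0.114, -0.993, -0.002], [0.003, 0.003, -1.0]]
force: [-0.0, 0.1, -0.3]
opening: 0.129
grasp_force: 0.0
```

>>> {"api": "step_arm", "payload": {"steps": [[0.767, 0, 0, 0, 0, 0, 1], [0.767, 0, 0, 0, 0, 0, 1], [0.767, 0, 0, 0, 0, 0, 1], [0.767, 0, 0, 0, 0, 0, 1], [0.767, 0, 0, 0, 0, 0, 1], [0.767, 0, 0, 0, 0, 0, 1], [0.767, 0, 0, 0, 0, 0, 1], [0.767, 0, 0, 0, 0, 0, 1]]}}

```text
time_s: 31.38
position: [0.6173, -0.1452, 0.3352]
tcp_rot: [[0.993, 0.115, -0.006], [0.115, -0.993, 0.003], [-0.005, -0.003, -1.0]]
force: [-0.8, 0.3, 0.1]
opening: 0.009
grasp_force: 0.0
```

Run:
```python
from h import *
Q=Rdown(KY-90)
P=loc(CAS,KY,.17,.08)
chain(((*P,.238),Q))
c=capture("scene"); zoom(c,180,60,540,400,1.6,"pics/s7.png")
```

```text
now [ 0.6173 -0.1452  0.3352] yawy -83.4 J [-23.  26.  74.   0.  80.  60.] open 0.7 F [-0.8  0.3  0.1] grip 0.0 t 31.3833
[-0.     0.001  0.324] [-0.004  0.007  0.002]
```

View pics/s7.png

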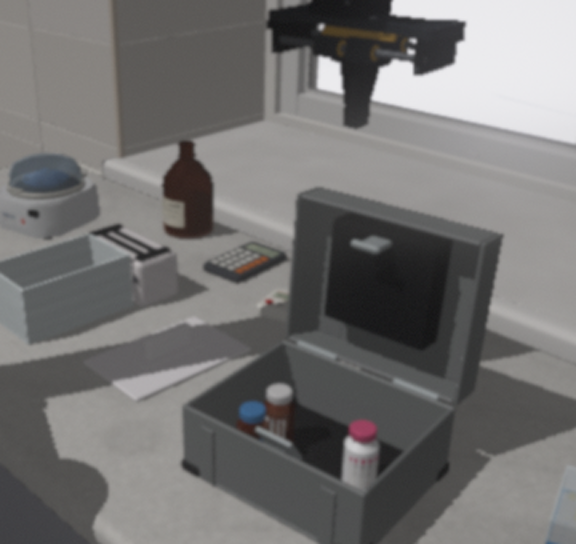

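All three vials stand in the case and the tray is empty. Next I lower the fingers behind the lid and push it over.

>>> {"api": "step_arm", "payload": {"steps": [[0, 0, 0.12, 0, 0, 0, 1], [0, 0, 0.24, 0, 0, 0, 1], [0, 0, 0.324, 0, 0, 0, 1], [0, 0, 0.324, 0, 0, 0, 1], [0, 0, 0.324, 0, 0, 0, 1]]}}

```text
time_s: 31.85
position: [0.6153, -0.1455, 0.2401]
tcp_rot: [[0.994, 0.113, -0.005], [0.113, -0.994, 0.002], [-0.004, -0.003, -1.0]]
force: [0.3, 0.1, -0.2]
opening: 0.004
grasp_force: 0.0
```

>>> {"api": "step_arm", "payload": {"steps": [[-0.04, 0, -0.015, 0, 0, 0, 1], [-0.083, 0, -0.03, 0, 0, 0, 1], [-0.138, 0, -0.045, 0, 0, 0, 1], [-0.193, 0, -0.057, 0, 0, 0, 1], [-0.243, 0, -0.059, 0, 0, 0, 1], [-0.293, 0, -0.057, 0, 0, 0, 1], [-0.343, 0, -0.05, 0, 0, 0, 1], [-0.393, 0, -0.04, 0, 0, 0, 1]]}}

```text
time_s: 32.52
position: [0.5021, -0.1599, 0.2574]
tcp_rot: [[0.994, 0.113, 0.009], [0.113, -0.994, -0.003], [0.009, 0.004, -1.0]]
force: [2.1, 0.3, 0.5]
opening: 0.004
grasp_force: 1.2
```

Run:
```python
from h import *
Q=Rdown(KY-90)
chain(((*loc(CAS,KY,.024,.08),.238),Q),((*loc(CAS,KY,-.002,.08),.222),Q),((*loc(CAS,KY,-.024,.08),.2),Q),((*loc(CAS,KY,-.045,.08),.175),Q))
c=capture("scene"); zoom(c,240,60,540,400,1.6,"pics/s8.png")
```

```text
now [ 0.5021 -0.1599  0.2574] yawy -83.5 J [-30.  22.  96.   0.  62.  54.] open 0.4 F [2.1 0.3 0.5] grip 1.2 t 32.5167
[-0.102 -0.005  0.064] [ 0.005 -0.011 -0.   ]
[-0.087 -0.     0.053] [0. 0. 0.]
[-0.073  0.     0.073] [0. 0. 0.]
[-0.07  -0.     0.083] [0. 0. 0.]
```

View pics/s8.png

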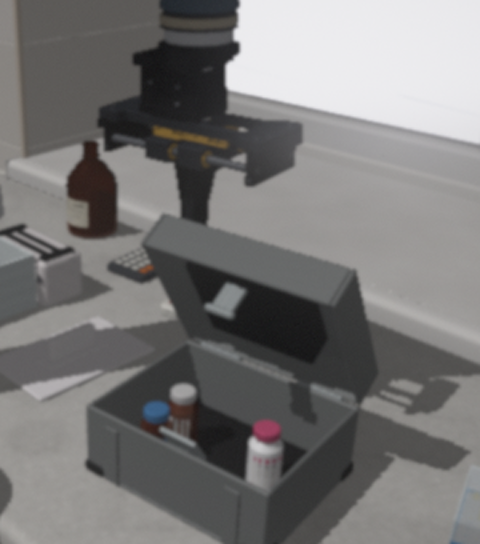

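The lid is coming over, at about 1.1 rad, and I keep going.

>>> {"api": "step_arm", "payload": {"steps": [[-0.05, 0, 0.03, 0, 0, 0, 1], [-0.102, 0, 0.064, 0, 0, 0, 1], [-0.145, 0, 0.09, 0, 0, 0, 1], [-0.189, 0, 0.117, 0, 0, 0, 1], [-0.226, 0, 0.153, 0, 0, 0, 1], [-0.262, 0, 0.19, 0, 0, 0, 1], [-0.3, 0, 0.23, 0, 0, 0, 1], [-0.332, 0, 0.273, 0, 0, 0, 1]]}}

```text
time_s: 33.23
position: [0.4036, -0.1721, 0.1738]
tcp_rot: [[0.994, 0.113, 0.007], [0.113, -0.994, -0.004], [0.007, 0.005, -1.0]]
force: [12.3, 10.9, 38.2]
opening: 0.006
grasp_force: 22.0
```

Run:
```python
from h import *
Q=Rdown(KY-90)
chain(((*loc(CAS,KY,-.067,.08),.175),Q),((*loc(CAS,KY,-.067,.08),.147),Q))
```

```text
now [ 0.4036 -0.1721  0.1738] yawy -83.5 J [-38.  23. 113.   0.  44.  46.] open 0.5 F [12.3 10.9 38.2] grip 22.0 t 33.2333
[-0.074 -0.008 -0.005] [ 0.006 -0.009 -0.001]
[0.    0.    0.093] [0. 0. 0.]
```

The force jumped to 38 N at about the latch angle, so I back off a few millimetres and look.

>>> {"api": "step_arm", "payload": {"steps": [[0, 0, -0.05, 0, 0, 0, 1], [0, 0, -0.1, 0, 0, 0, 1], [0, 0, -0.1, 0, 0, 0, 1]]}}

```text
time_s: 33.48
position: [0.4038, -0.1724, 0.2052]
tcp_rot: [[0.994, 0.113, 0.007], [0.113, -0.994, -0.005], [0.006, 0.006, -1.0]]
force: [-0.5, -0.6, -0.3]
opening: 0.004
grasp_force: 0.0
```

Run:
```python
from h import *
Q=Rdown(KY-90)
chain(((*loc(CAS,KY,-.067,.08),.20),Q),((*loc(CAS,KY,-.067,.08),.147),Q))
c=capture("scene"); zoom(c,280,150,490,420,2.2,"pics/s9.png")
```

```text
now [ 0.4038 -0.1724  0.2052] yawy -83.5 J [-38.  20. 111.   0.  49.  46.] open 0.4 F [-0.5 -0.6 -0.3] grip 0.0 t 33.4833
[-0.075 -0.009  0.017] [ 0.007 -0.008  0.   ]
[0.    0.    0.177] [0. 0. 0.]
```

View pics/s9.png

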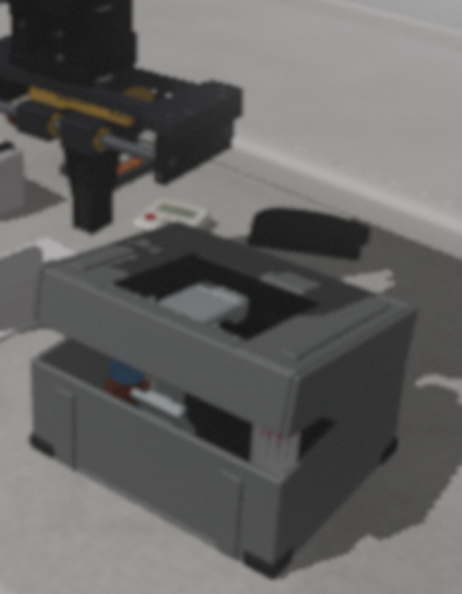

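The lid rests at the latch, about 0.2 rad, and the vials are clear of it. I move to the front strip and press down gently.

>>> {"api": "step_arm", "payload": {"steps": [[-0.075, -0.009, 0, 0, 0, 0, 1], [-0.075, -0.009, 0, 0, 0, 0, 1], [-0.075, -0.009, 0.04, 0, 0, 0, 1], [-0.075, -0.009, 0.07, 0, 0, 0, 1], [-0.075, -0.009, 0.085, 0, 0, 0, 1], [-0.075, -0.009, 0.095, 0, 0, 0, 1], [-0.075, -0.009, 0.1, 0, 0, 0, 1], [-0.075, -0.009, 0.1, 0, 0, 0, 1]]}}

```text
time_s: 34.2
position: [0.3776, -0.1703, 0.1717]
tcp_rot: [[0.993, 0.115, -0.003], [0.115, -0.993, 0.001], [-0.003, -0.001, -1.0]]
force: [-3.3, -1.8, 5.0]
opening: 0.006
grasp_force: 2.4
```

>>> {"api": "step_arm", "payload": {"steps": [[0, 0, 0.01, 0, 0, 0, 1], [0, 0, 0.01, 0, 0, 0, 1], [0, 0, 0.01, 0, 0, 0, 1]]}}

```text
time_s: 34.45
position: [0.3784, -0.1701, 0.1687]
tcp_rot: [[0.993, 0.114, -0.001], [0.114, -0.993, 0.001], [-0.001, -0.001, -1.0]]
force: [-1.9, 0.3, 3.0]
opening: 0.006
grasp_force: 1.4
```

>>> {"api": "step_arm", "payload": {"steps": [[0, 0, 0.012, 0, 0, 0, 1], [0, 0, 0.024, 0, 0, 0, 1], [0, 0, 0.036, 0, 0, 0, 1], [0, 0, 0.046, 0, 0, 0, 1], [0, 0, 0.054, 0, 0, 0, 1], [0, 0, 0.06, 0, 0, 0, 1]]}}

```text
time_s: 34.95
position: [0.3794, -0.1704, 0.1504]
tcp_rot: [[0.994, 0.114, 0.001], [0.114, -0.994, 0.0], [0.001, -0.0, -1.0]]
force: [0.3, -0.1, 1.7]
opening: 0.003
grasp_force: 0.5
```

>>> {"api": "step_arm", "payload": {"steps": [[0, 0, 0.006, 0, 0, 0, 1], [0, 0, 0.01, 0, 0, 0, 1], [0, 0, 0.013, 0, 0, 0, 1], [0, 0, 0.013, 0, 0, 0, 1]]}}

```text
time_s: 35.28
position: [0.3791, -0.1703, 0.1477]
tcp_rot: [[0.993, 0.114, 0.001], [0.114, -0.993, -0.0], [0.001, 0.0, -1.0]]
force: [-1.0, 1.0, 13.2]
opening: 0.008
grasp_force: 6.4
```

>>> {"api": "step_arm", "payload": {"steps": [[0, 0, 0.006, 0, 0, 0, 1], [0, 0, 0.009, 0, 0, 0, 1], [0, 0, 0.009, 0, 0, 0, 1]]}}

```text
time_s: 35.53
position: [0.3791, -0.1703, 0.1474]
tcp_rot: [[0.993, 0.114, 0.002], [0.114, -0.993, -0.001], [0.002, 0.001, -1.0]]
force: [-5.9, 4.4, 41.4]
opening: 0.005
grasp_force: 20.6
```

>>> {"api": "step_arm", "payload": {"steps": [[0, 0, -0.03, 0, 0, 0, 1], [0, 0, -0.1, 0, 0, 0, 1], [0, 0, -0.2, 0, 0, 0, 1], [0, 0, -0.3, 0, 0, 0, 0], [0, -0.1, -0.3, 0, 0, 0, 0], [0, -0.2, -0.3, 0, 0, 0, 0], [0, -0.3, -0.3, 0, 0, 0, 0], [0, -0.4, -0.3, 0, 0, 0, 0]]}}

```text
time_s: 36.2
position: [0.3649, -0.0499, 0.2344]
tcp_rot: [[0.994, 0.113, 0.001], [0.113, -0.994, 0.0], [0.001, -0.0, -1.0]]
force: [0.9, -0.2, -0.5]
opening: 0.3
grasp_force: 0.0
```

Run:
```python
from h import *
chain()
c=capture("top"); d=capture("scene")
A=cv2.resize(c["image"][190:370,150:530],(760,360)); 
B=np.zeros((600,760,3),np.uint8); B[:360]=A
e=d["image"][230:420,280:480]; B[360:600,:253]=cv2.resize(e,(253,240)); e=d["image"][190:310,140:380]; B[360:600,270:750]=cv2.resize(e,(480,240))
cv2.imwrite("pics/t3.png",B[:,:,::-1])
```

```text
now [ 0.3649 -0.0499  0.2344] yawy -83.5 J [-25.  12. 117.   0.  51.  58.] open 26.1 F [ 0.9 -0.2 -0.5] grip 0.0 t 36.2
```

View pics/t3.png

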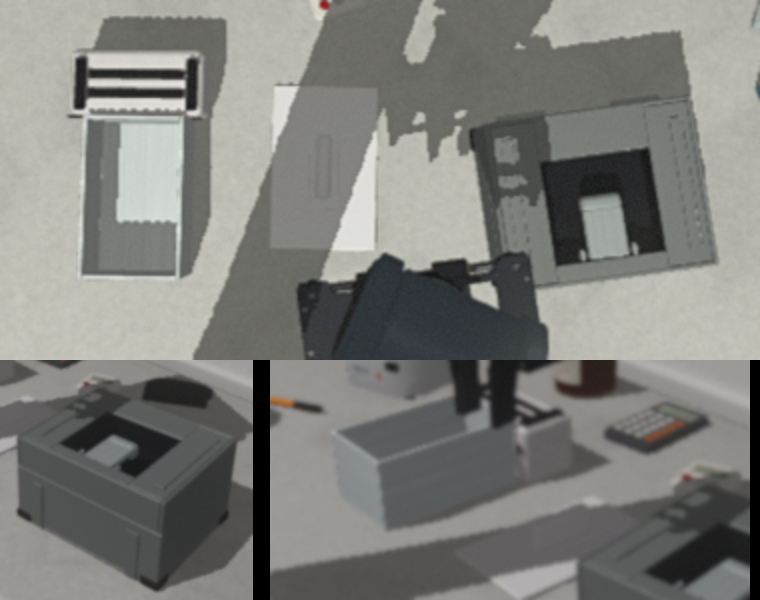

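The lid looks shut and flush in both views, and it was rigid under the press. The cover lies flat with crop corners at (273,85), (378,87), (375,252), (270,248) and its bar at (316–330, 135–198). I now work out the re-grasp.

Run:
```python
from h import *
c=capture("top")
def rep(n,px,z):
    P=cast(c,np.array(px)/2.+[150,190]-.25,z); m=P.mean(0); ex=P[0]+P[1]-P[2]-P[3]; ey=P[0]+P[3]-P[1]-P[2]
    print(n,m.round(4),(np.linalg.norm(ex)/2).round(4),(np.linalg.norm(ey)/2).round(4),"yaw",np.degrees([np.arctan2(ex[1],ex[0]),np.arctan2(-ey[0],ey[1])]).round(1))
rep("cover",[[273,85],[378,87],[375,252],[270,248]],.005)
rep("bar",[[316,135],[330,135],[330,199],[316,199]],.036)
rep("tray",[[83,117],[184,118],[181,278],[80,277]],.08)
P=(.4965,.031)
chain(((P[0],P[1],.16),Rdown(CY-90)),((P[0],P[1],.037),Rdown(CY-90)))
```

```text
cover [0.4934 0.0326 0.005 ] 0.1805 0.1158 yaw [-2.3 -3. ]
bar [0.493  0.0329 0.036 ] 0.0686 0.015 yaw [-1.2 -1.4]
tray [0.4656 0.2287 0.08  ] 0.1638 0.1037 yaw [-1.3 -2. ]
now [ 0.3643 -0.0492  0.2341] yawy -83.2 J [-25.  12. 117.   0.  51.  58.] open 37.6 F [-0.1 -0.4 -0.7] grip 0.0 t 36.35
[ 0.469 -0.213  0.247] [-0.001  0.     0.208]
[0.   0.   0.41] [0. 0. 0.]
```

>>> {"api": "step_arm", "payload": {"steps": [[0.463, -0.217, 0.1, 0, 0, 0.208, 0], [0.463, -0.217, 0.1, 0, 0, 0.208, 0], [0.463, -0.217, 0.2, 0, 0, 0.208, 0], [0.463, -0.217, 0.247, 0, 0, 0.208, 0], [0.463, -0.217, 0.247, 0, 0, 0.208, 0], [0.463, -0.217, 0.247, 0, 0, 0.208, 0], [0.463, -0.217, 0.247, 0, 0, 0.208, 0]]}}

```text
time_s: 36.93
position: [0.4957, 0.029, 0.1592]
tcp_rot: [[0.999, -0.049, -0.002], [-0.049, -0.999, 0.001], [-0.002, -0.001, -1.0]]
force: [0.2, 0.3, 1.4]
opening: 0.495
grasp_force: 0.0
```

Run:
```python
from h import *
P=(.4946,.032)
chain(((*P,.16),Rdown(CY-90)),((*P,.037),Rdown(CY-90)))
```

```text
now [0.4957 0.029  0.1592] yawy -92.8 J [-10.  28. 105.   0.  47.  83.] open 43.0 F [0.2 0.3 1.4] grip 0.0 t 36.9333
[-0.004 -0.01  -0.003] [-0.001  0.003 -0.005]
[0.   0.   0.41] [0. 0. 0.]
```

>>> {"api": "step_arm", "payload": {"steps": [[-0.004, -0.008, 0.12, 0, 0, -0.005, 0], [-0.004, -0.008, 0.24, 0, 0, -0.005, 0], [-0.004, -0.008, 0.34, 0, 0, -0.005, 0], [-0.004, -0.008, 0.39, 0, 0, -0.005, 0], [-0.004, -0.008, 0.407, 0, 0, -0.005, 0], [-0.004, -0.008, 0.407, 0, 0, -0.005, 0], [-0.004, -0.008, 0.407, 0, 0, -0.005, 0]]}}

```text
time_s: 37.52
position: [0.495, 0.0313, 0.0392]
tcp_rot: [[0.999, -0.046, 0.002], [-0.046, -0.999, 0.0], [0.002, -0.0, -1.0]]
force: [-0.2, -0.4, 0.8]
opening: 0.506
grasp_force: 0.0
```

>>> {"api": "step_arm", "payload": {"steps": [[0, 0, 0, 0, 0, 0, 1], [0, 0, 0, 0, 0, 0, 1], [0, 0, 0, 0, 0, 0, 1], [0, 0, 0, 0, 0, 0, 1], [0, 0, 0, 0, 0, 0, 1]]}}

```text
time_s: 37.93
position: [0.4948, 0.0322, 0.0385]
tcp_rot: [[0.999, -0.045, 0.001], [-0.045, -0.999, 0.001], [0.001, -0.001, -1.0]]
force: [-0.2, -0.2, -0.7]
opening: 0.212
grasp_force: 0.0
```

Run:
```python
from h import *
D=(.4688,.2277); Q=Rdown(CY-90); s=read_state()["position"]
chain(((s[0],s[1],.19),Q),((*D,.19),Q),((*D,.117),Q))
```

```text
now [0.4948 0.0322 0.0385] yawy -92.6 J [ -9.  41. 109.   0.  30.  83.] open 18.5 F [-0.2 -0.2 -0.7] grip 0.0 t 37.9333
[ 0.    -0.    -0.505] [-0.001 -0.001  0.   ]
[-0.116 -0.647  0.   ] [0. 0. 0.]
[0.    0.    0.243] [0. 0. 0.]
```

>>> {"api": "step_arm", "payload": {"steps": [[0, 0, 0, 0, 0, 0, 1], [0, 0, 0, 0, 0, 0, 1], [0, 0, -0.03, 0, 0, 0, 1], [0, 0, -0.13, 0, 0, 0, 1], [0, 0, -0.25, 0, 0, 0, 1], [0, 0, -0.38, 0, 0, 0, 1], [0, 0, -0.505, 0, 0, 0, 1], [0, 0, -0.505, 0, 0, 0, 1]]}}

```text
time_s: 38.6
position: [0.4985, 0.0317, 0.1961]
tcp_rot: [[0.999, -0.045, 0.014], [-0.045, -0.999, -0.001], [0.014, 0.001, -1.0]]
force: [-0.0, -0.5, -0.5]
opening: 0.179
grasp_force: 30.0
```

>>> {"api": "step_arm", "payload": {"steps": [[-0.02, -0.1, 0, 0, 0, 0, 1], [-0.04, -0.22, 0, 0, 0, 0, 1], [-0.06, -0.34, 0, 0, 0, 0, 1], [-0.08, -0.46, 0, 0, 0, 0, 1], [-0.1, -0.57, 0, 0, 0, 0, 1], [-0.116, -0.647, 0, 0, 0, 0, 1], [-0.116, -0.647, 0, 0, 0, 0, 1], [-0.116, -0.647, 0, 0, 0, 0, 1]]}}

```text
time_s: 39.27
position: [0.4673, 0.2285, 0.1889]
tcp_rot: [[0.999, -0.042, -0.002], [-0.042, -0.999, 0.0], [-0.002, 0.0, -1.0]]
force: [-0.8, -0.4, -1.4]
opening: 0.182
grasp_force: 30.0
```

Run:
```python
from h import *
D=(.4688,.2277); Q=Rdown(CY-90)
chain(((*D,.19),Q),((*D,.119),Q))
```

```text
now [0.4673 0.2285 0.1889] yawy -92.4 J [ 14.  27. 100.   0.  53. 106.] open 15.8 F [-0.8 -0.4 -1.4] grip 30.0 t 39.2667
[ 0.005  0.002 -0.004] [0.    0.002 0.004]
[0.    0.    0.237] [0. 0. 0.]
```

>>> {"api": "step_arm", "payload": {"steps": [[0.004, 0.002, 0.05, 0, 0, 0.004, 1], [0.004, 0.002, 0.11, 0, 0, 0.004, 1], [0.004, 0.002, 0.16, 0, 0, 0.004, 1], [0.004, 0.002, 0.2, 0, 0, 0.004, 1], [0.004, 0.002, 0.222, 0, 0, 0.004, 1], [0.004, 0.002, 0.23, 0, 0, 0.004, 1], [0.004, 0.002, 0.232, 0, 0, 0.004, 1], [0.004, 0.002, 0.232, 0, 0, 0.004, 1]]}}

```text
time_s: 39.93
position: [0.4701, 0.2265, 0.1202]
tcp_rot: [[0.999, -0.049, 0.0], [-0.049, -0.999, 0.001], [0.0, -0.001, -1.0]]
force: [0.6, 0.5, -0.9]
opening: 0.179
grasp_force: 30.0
```

Run:
```python
from h import *
D=(.4688,.2277); Q=Rdown(CY-90)
chain(((*D,.1185),Q))
```

```text
now [0.4701 0.2265 0.1202] yawy -92.8 J [ 13.  34. 103.   0.  43. 106.] open 15.6 F [ 0.6  0.5 -0.9] grip 30.0 t 39.9333
[-0.005 -0.004  0.006] [-0.001 -0.001 -0.005]
```

>>> {"api": "step_arm", "payload": {"steps": [[-0.004, -0.004, 0.002, 0, 0, -0.004, 1], [-0.004, -0.004, 0.005, 0, 0, -0.004, 1], [-0.004, -0.004, 0.006, 0, 0, -0.004, 1], [-0.004, -0.004, 0.006, 0, 0, -0.004, 1]]}}

```text
time_s: 40.27
position: [0.4686, 0.2283, 0.1185]
tcp_rot: [[0.999, -0.045, 0.001], [-0.045, -0.999, 0.001], [0.001, -0.001, -1.0]]
force: [0.5, -1.0, -0.8]
opening: 0.183
grasp_force: 30.0
```

>>> {"api": "step_arm", "payload": {"steps": [[0, 0, 0, 0, 0, 0, 0.5], [0, 0, 0, 0, 0, 0, 0.3], [0, 0, 0, 0, 0, 0, 0], [0, 0, -0.03, 0, 0, 0, 0], [0, 0, -0.1, 0, 0, 0, 0], [0, 0, -0.2, 0, 0, 0, 0], [0, 0, -0.33, 0, 0, 0, 0], [0, 0, -0.45, 0, 0, 0, 0]]}}

```text
time_s: 40.93
position: [0.4681, 0.2279, 0.2552]
tcp_rot: [[0.999, -0.045, -0.001], [-0.045, -0.999, 0.001], [-0.001, -0.001, -1.0]]
force: [1.8, 0.1, -0.2]
opening: 0.499
grasp_force: 0.0
```

>>> {"api": "step_arm", "payload": {"steps": [[0, 0.14, 0, 0, 0, 0, 0], [0, 0.28, 0, 0, 0, 0, 0], [0, 0.42, 0, 0, 0, 0, 0], [0, 0.55, 0, 0, 0, 0, 0], [0, 0.68, 0, 0, 0, 0, 0], [0, 0.7, 0, 0, 0, 0, 0], [0, 0.7, 0, 0, 0, 0, 0], [0, 0.7, 0, 0, 0, 0, 0]]}}

```text
time_s: 41.6
position: [0.459, 0.0183, 0.2535]
tcp_rot: [[0.999, -0.047, 0.0], [-0.047, -0.999, 0.001], [0.0, -0.001, -1.0]]
force: [-0.3, 0.1, -0.1]
opening: 0.494
grasp_force: 0.0
```

Run:
```python
from h import *
chain()
c=capture("top"); im=c["image"]
# compare with the picture at the start: cover and case regions
o=cv2.imread("pics/top0.png")[:,:,::-1]
g=lambda i:cv2.GaussianBlur(cv2.cvtColor(np.ascontiguousarray(i),cv2.COLOR_RGB2GRAY),(3,3),0)
for n,(x0,y0,x1,y1) in dict(tray=(178,240,252,340),bar=(205,262,225,310),case=(382,234,515,340),objs=(225,120,400,205)).items():
    # edge based shift
    e=lambda i:cv2.Laplacian(g(i)[y0:y1,x0:x1].astype(np.float32),cv2.CV_32F,ksize=3).clip(-60,60)
    print(n,cv2.phaseCorrelate(e(o),e(im),cv2.createHanningWindow((x1-x0,y1-y0),cv2.CV_32F)))
gr=g(im)
print("row 290:",gr[290,180:250].tolist()); print("row 320:",gr[320,180:250].tolist()); print("row 265:",gr[265,180:250].tolist())
print("col 200:",gr[240:258,200].tolist(),gr[322:338,200].tolist()); print("col 232",gr[240:258,232].tolist(),gr[322:338,232].tolist())
g0=g(o); print("old row 290:",g0[290,180:250].tolist()); print("old row 320:",g0[320,180:250].tolist()); print("old c232",g0[240:258,232].tolist(),g0[322:338,232].tolist())
```

```text
now [0.459  0.0183 0.2535] yawy -92.7 J [-12.  17. 105.   0.  58.  81.] open 43.0 F [-0.3  0.1 -0.1] grip 0.0 t 41.6
tray ((8.895335129330586, -15.577353853785809), -0.025681608327229818)
bar ((-0.3123099493902046, -0.6869498943700911), 0.5906835059324901)
case ((0.5322184731866315, 0.014677969006307023), 1.0464920412856364)
objs ((0.12791675992848184, -0.16893993461162893), 0.627601698887201)
row 290: [188, 188, 189, 189, 188, 187, 194, 208, 219, 220, 219, 219, 219, 219, 219, 219, 219, 219, 219, 219, 219, 219, 219, 219, 220, 220, 218, 212, 209, 212, 217, 218, 216, 206, 182, 147, 118, 112, 120, 126, 134, 147, 161, 189, 215, 221, 220, 219, 220, 220, 220, 220, 219, 220, 219, 219, 220, 220, 220, 221, 222, 220, 202, 156, 112, 98, 102, 106, 107, 107]
row 320: [189, 190, 189, 188, 194, 208, 219, 221, 220, 220, 220, 221, 221, 220, 220, 220, 220, 220, 221, 221, 220, 220, 220, 220, 220, 220, 220, 220, 221, 221, 220, 220, 220, 221, 221, 220, 220, 221, 221, 220, 220, 221, 221, 221, 221, 221, 221, 221, 220, 221, 221, 221, 221, 221, 221, 221, 221, 221, 221, 223, 220, 195, 148, 109, 98, 101, 113, 
[... 939 characters left out ...]
108, 116, 121, 122, 120, 120, 122, 123, 122, 122, 122, 122, 122, 122, 122, 122, 122, 122, 123, 123, 123, 123, 123, 124, 124, 118, 106, 98, 98, 101, 102, 103]
old row 320: [181, 181, 181, 180, 176, 177, 193, 210, 214, 214, 213, 214, 214, 214, 214, 214, 213, 213, 213, 214, 214, 214, 214, 214, 214, 216, 206, 171, 133, 120, 122, 123, 123, 122, 122, 122, 123, 123, 123, 122, 122, 123, 123, 123, 124, 124, 123, 123, 123, 123, 123, 124, 123, 123, 122, 123, 123, 123, 122, 122, 124, 123, 116, 105, 97, 98, 100, 101, 102, 102]
old c232 [111, 120, 120, 119, 118, 120, 122, 122, 122, 121, 121, 121, 122, 122, 122, 122, 122, 123] [124, 124, 124, 123, 123, 123, 123, 122, 122, 130, 150, 171, 180, 180, 179, 179]
```

```bash
python3 -c "
from rig import *
print(hand_in())"
```

```text
the job is handed in; nothing more can be done
None
```

The job is handed in at about 42 s: all three vials are in the case, the lid is pressed shut and looked latched, the cover is back on the tray within about 1.5 mm, and the timer, calculator and stapler did not move; one risk is that my last press on the lid with the fingertips briefly read 41 N, just over the 40 N limit set for the arm or gripper's body.

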